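Load and close the bench filter press

TASK

Load the bench filter press from the drain rack: hang the white one-pip plate, the blue two-pip frame and the grey three-pip plate by their ears on the two side bars, in that order counted from the fixed head, sliding them along the bars under the clear splash guard. Then push the follower up so that the pack is fully closed against the head with no gaps, and let everything go. Leave the beaker, the bottles and the timer standing where they are.

Things in the scene. Friction and masses are not known exactly. Their poses are not given: they have to be found in the camera images.
- press: Grey bench filter press, fixed, 390 x 156 x 134 mm. Origin: centre of its underside; y runs along its two side bars, the fixed head is at the -y end (pressing face at y = -125 mm). Bars: round steel, 12 mm thick, axes at x = +-56 mm, tops at z = 88 mm. Base plate's top: z = 14 mm. Rear yoke: y = 150 to 164 mm, top z = 94 mm; the spindle behind the follower stays below z = 75 mm.
- head_face (a point): Middle of the head's pressing face, at the height of the bars' tops (press x = 0, y = -125, z = 88 mm); axes as the press.
- guard_edge (a point): Middle of the edge, towards the follower, of the underside of the clear splash guard (press x = 0, y = -75, z = 130 mm). The guard covers the last 50 mm before the head: top panel z = 130 to 134 mm, cheeks at x = +-76 mm, 4 mm thick, from z = 58 mm up. Plates can be lowered onto the bars only in the open bay between this edge and the follower, and slide under with 10 mm to spare.
- follower (a joint): Travel of the follower (grey sliding head with black push tab) in m: 0 is fully back, its face 200 mm from the head's face; grows towards the head. Starts between 0 and 0.04, moves against about 3 N of friction, stays where it is left. 0.146 when closed on the three plates; it could run on to 0.165 without them.
- follower_tab (a point): Centre of the top of the follower's push tab (black block, 44 mm along x, 22 mm along y, 21 mm high above the follower's body, top at z = 121 mm). The follower is 22 mm thick: its face and its back lie 11 mm either side of this point. Moves with the follower; axes as the press.
- filter_plate: White ribbed plate, one black pip on each ear; 18 mm thick, 0.12 to 0.2 kg. Origin: centre of its lower edge; y thickness, x width, z up. Body 92 x 78 mm; ears at z = 66 to 78 mm reach to x = +-66 mm and rest on the bars (a hung plate's origin is then at z = 22 mm). A tab, 44 mm wide, 18 mm thick, rises to z = 98 mm: grip it across the thickness or push it. Either way round is right.
- frame: Blue open frame with two white pips on each ear; same outer size, tab, ears and origin as the white plate, 0.12 to 0.2 kg.
- wash_plate: Grey ribbed plate with three yellow pips on each ear; same outer size, tab, ears and origin as the white plate, 0.12 to 0.2 kg.
- rack: White drain rack, 200 x 104 mm, with steel pins 45 mm high. Origin: centre of its underside. The three plates and frames stand upright in it, in any order, with their lower edges 10 mm above the worktop, at x = -70, 0 and +70 mm of the rack, their thickness along the rack's x axis.
- beaker: Clear beaker, 55 mm across, 68 mm high, under the outlet behind the press's head. Origin: centre of its underside.
- white_bottle: White bottle with white cap, 38 mm across, 75 mm high, in front of the press. Origin: centre of its underside.
- orange_bottle: White bottle with orange cap, 38 mm across, 75 mm high, beyond the rack's far end. Origin: centre of its underside.
- wash_bottle: White bottle with red cap, 68 mm across, 165 mm high, at the back. Origin: centre of its underside.
- bench_timer: Flat grey timer, 72 x 72 x 19 mm. Origin: centre of its underside.
Not all that is in view belongs to the job. Leave any turquoise look-alike of the orange_bottle alone.

How it is judged (in metres and radians):
At the end, for the whole second after the job is handed in: From the head: white plate, blue frame, grey plate, hung upright on both bars (height within 3 mm, tilt under 0.08 rad), each within 4 mm of its place in the closed pack; follower at 0.142 to 0.150 m; all at rest; bystanders upright and within 30 mm of their starts (y of filter_plate in the frame of press between -0.12 and -0.112 m and z of filter_plate in the frame of press between 0.019 and 0.025 m and x of filter_plate in the frame of press between -0.01 and 0.01 m and angle between each of filter_plate, frame, wash_plate's own z axis and vertical below 0.08 rad and linear speed of each of filter_plate, frame, wash_plate below 0.02 m/s and y of frame in the frame of press between -0.102 and -0.094 m and z of frame in the frame of press between 0.019 and 0.025 m and x of frame in the frame of press between -0.01 and 0.01 m and y of wash_plate in the frame of press between -0.084 and -0.076 m and z of wash_plate in the frame of press between 0.019 and 0.025 m and x of wash_plate in the frame of press between -0.01 and 0.01 m and value of joint follower between 0.142 and 0.15 m and distance of each of beaker, white_bottle, orange_bottle, wash_bottle, bench_timer from where it was at the start of the episode below 0.03 m and angle between each of beaker, white_bottle, orange_bottle, wash_bottle, bench_timer's own z axis and vertical below 0.3 rad); the robot touches nothing.
It fails at once if the beaker is knocked over or pushed away (distance of beaker from where it was at the start of the episode above 0.03 m or angle between beaker's own z axis and vertical above 0.3 rad).
It fails at once if the white-capped bottle is knocked over or pushed away (distance of white_bottle from where it was at the start of the episode above 0.03 m or angle between white_bottle's own z axis and vertical above 0.3 rad).
It fails at once if the orange-capped bottle is knocked over or pushed away (distance of orange_bottle from where it was at the start of the episode above 0.03 m or angle between orange_bottle's own z axis and vertical above 0.3 rad).
It fails at once if the wash bottle is knocked over or pushed away (distance of wash_bottle from where it was at the start of the episode above 0.03 m or angle between wash_bottle's own z axis and vertical above 0.3 rad).
It fails at once if the timer is knocked over or pushed away (distance of bench_timer from where it was at the start of the episode above 0.03 m or angle between bench_timer's own z axis and vertical above 0.3 rad).
It also fails if it takes over 72 s, if anything falls off the work surface, if the arm or the gripper's body presses on something with over 40 N, if the wrist force passes 120 N, or if a joint passes its speed limit or range.

ROBOT

A 6-joint arm with a two-finger parallel gripper is mounted at the origin on a cart in front of the work surface, level with it; the furniture and walls round the work are solid. World frame = base frame: x ahead of the robot, y to its left, z up, the work surface at z = 0. Lengths are in m, angles in degrees, forces in N, time in s.
With the tool pointing down it reaches from about 0.3 to 0.75 m from the base axis. Payload 8.5 kg.
Tool frame: the origin (TCP) lies at the very end of the fingers, on their centre line; the grasp point (between the pads) lies 19 mm behind it; y points along the fingers, z is the direction in which the jaws open and shut, and the axes are right-handed (so a half turn about y gives the same grasp; the last joint's range is limited). The gripper opens to 85 mm and grips with 20 to 120 N. Pads are 22 mm wide; open, the fingers measure 114 mm over their backs; the gripper's body (76 mm by 85 mm) begins 54 mm behind the grasp point. The pads swing forward as they close: fully open they stand 13 mm farther back than shut.
Start: joints at [-89.628, 21.807, 74.336, -0, 83.858, -12.336], TCP at [0.121, -0.537, 0.231] pointing down, gripper open.
Joint ranges: [-178.18, 178.18], [-50.72, 133.34], [12.68, 142.11], [-81.47, 261.47], [9.98, 163.14], [-165.26, 165.26]. Speed limits (degrees/s): [136.94, 136.94, 180, 180, 180, 180].

INTERFACE

Orientations are given as a 3x3 rotation matrix whose columns are the frame's x, y, z axes.
In Python, from rig import env gives the robot as it stands. The module is installed in compiled form; this text tells all that it offers.
- The arm moves only by the tool servo_tool, never from a script. Its argument "rows" is one flat list of numbers, 7 for each row, row after row: the opening, from 0 (shut) to 1 (fully open), then the shift along the world's x, y, z in m, then the turn, a rotation vector about the world's x, y, z in degrees. A call has 1 to 10 rows; each row shifts and turns the commanded pose from where the row before left it; what a row does not reach is not made up. A row lasts 1/12 s, in which the tool goes at most 41.7 mm and 7.16 degrees, less where a joint would pass 70% of its speed; a pose out of reach is approached as far as the arm can. A call with a gripper value outside its range is refused whole. The fingers move at their own pace and stop on an object; "force" is the grip in N (left out, the last holds). Time passes only in rows, so rows that do not move let the fingers close. It gives the time, the measured TCP pose, the force and the opening at its end, in the units of the state.
- env.observe(): the state, without advancing time (a new reading comes with each control period).
- env.get_image(name): name is "side" or "top"; returns the picture (480x640x3 uint8, red, green, blue); there is no depth.
- env.camera_model(name): a dict with "camera_matrix" (3x3 intrinsics, pixels), "R" (3x3) and "t" (3): a world point X has camera coordinates R X + t. Camera axes: x right, y down, z forward; pixel columns grow to the right and rows downward; lengths in m; the calibration is good to about 2 mm. A picture is of the moment at which its call begins. camera_model takes no time and is no camera call.
- env.close_job(): hands the job in, once; it reports no verdict.
The state is a dict: "time_s": time; "q": joint angles; "qvel": joint speeds; "joint_efforts": joint torques, N m; "position": TCP position; "tool_rot": TCP orientation; "ft_force": force on the tool from outside, world axes, zero at the start; "wrist_torque": the same for the moment, N m; "grip_width": finger opening in m.
Only numpy, scipy, OpenCV 4.12 (cv2) and the standard library are available. Lean on these libraries where they do the work, as an engineer would, in place of code of your own. Each camera call takes 0.05 s, during which the arm holds its last target.

## Working session

There is one attempt and no reset: what is moved stays moved. The work goes in short steps, Python scripts to look and compute and a tool call to move; the robot and the scene stay as the last step left them, time stands still between calls to the robot, and variables do not carry over. Pictures are saved under pics/ and viewed, and the job is handed in when it is done.

Besides the shell and the picture viewer there is one more tool, called after "Call:" as a command line: name --argument value ..., lists and objects as JSON in quotes. servo_tool: Moves the arm, as the interface text tells. Its arguments: {"type":"object","properties":{"rows":{"type":"array","items":{"type":"number"}},"force":{"type":"number"}},"required":["rows"]}

```bash
mkdir -p pics; python3 - <<'E'
from rig import env
import cv2,numpy as np
np.set_printoptions(precision=4,suppress=True)
s=env.observe()
for k in s: print(k,s[k])
for n in ("side","top"):
    cv2.imwrite(f"pics/{n}0.png",env.get_image(n)[:,:,::-1]); m=env.camera_model(n); print(n,m)
    print("pos",-m['R'].T@m['t'])
E
```

```text
time_s 0.0
q [-89.6262  21.8433  74.3828  -0.0017  83.8583 -12.3353]
qvel [-0.0154  0.0227 -0.0095 -0.062  -0.0452  0.0421]
joint_efforts [  0.0032 -44.8461 -23.1282  -0.0001   0.0048  -0.    ]
position [ 0.121  -0.5362  0.2307]
tool_rot [[-0.9755 -0.      0.22  ]
 [-0.22    0.0015 -0.9755]
 [-0.0003 -1.     -0.0014]]
ft_force [-0.2289 -0.7893 -0.0136]
wrist_torque [ 0.0001 -0.0317 -0.0086]
grip_width 0.08513313672615255
side {'camera_matrix': array([[512.2662,   0.    , 319.4167],
       [  0.    , 512.2662, 234.503 ],
       [  0.    ,   0.    ,   1.    ]]), 'R': array([[-0.9595, -0.2816, -0.0102],
       [-0.1098,  0.4068, -0.9069],
       [ 0.2596, -0.869 , -0.4212]]), 't': array([0.5479, 0.1621, 1.0062])}
pos [0.2823 0.9628 0.5764]
top {'camera_matrix': array([[540.8851,   0.    , 321.1315],
       [  0.    , 540.8851, 237.9724],
       [  0.    ,   0.    ,   1.    ]]), 'R': array([[-0.0168, -0.9995,  0.027 ],
       [-0.9905,  0.0129, -0.1371],
       [ 0.1367, -0.029 , -0.9902]]), 't': array([-0.023 ,  0.5504,  1.256 ])}
pos [0.373  0.0063 1.3198]
```

View pics/side0.png

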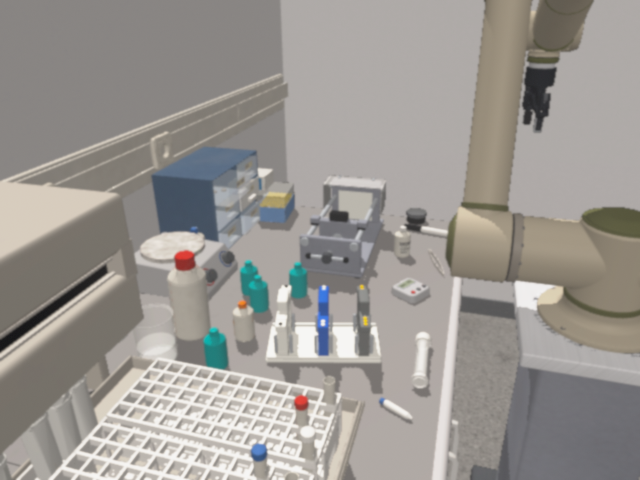

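View pics/top0.png

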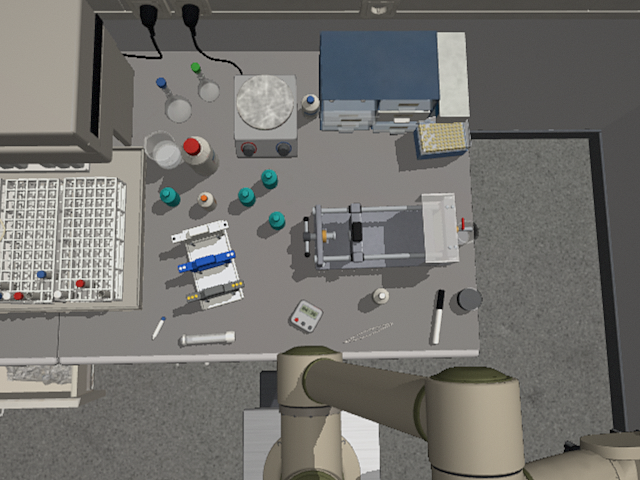

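The top view shows the press at (385,235), head to the right (-y). The rack is at (212,265), with white far (205,233), blue middle (207,262) and grey near (215,291). I'll enlarge both.

```bash
python3 - <<'E'
import cv2
t=cv2.imread("pics/top0.png"); s=cv2.imread("pics/side0.png")
def crop(im,x0,y0,x1,y1,k,n):
    c=cv2.resize(im[y0:y1,x0:x1],None,fx=k,fy=k,interpolation=cv2.INTER_CUBIC); cv2.imwrite(n,c)
crop(t,160,210,260,315,5.7,"pics/c_rack_t.png")
crop(t,295,180,485,280,4.2,"pics/c_press_t.png")
crop(s,255,270,395,370,5.7,"pics/c_rack_s.png")
crop(s,290,170,400,275,5.7,"pics/c_press_s.png")
E
```

```text
(no output)
```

View pics/c_rack_t.png

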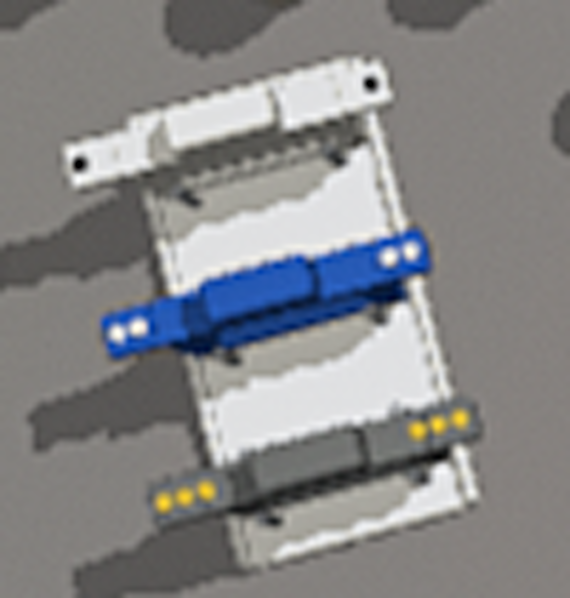

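View pics/c_press_t.png

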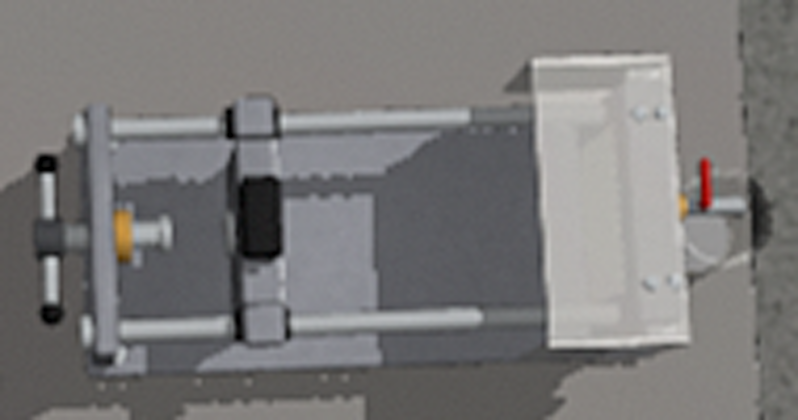

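View pics/c_rack_s.png

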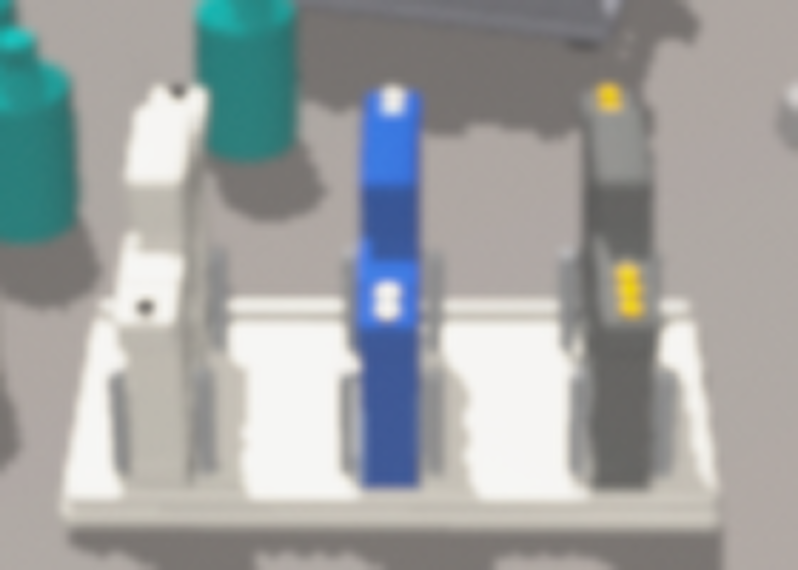

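View pics/c_press_s.png

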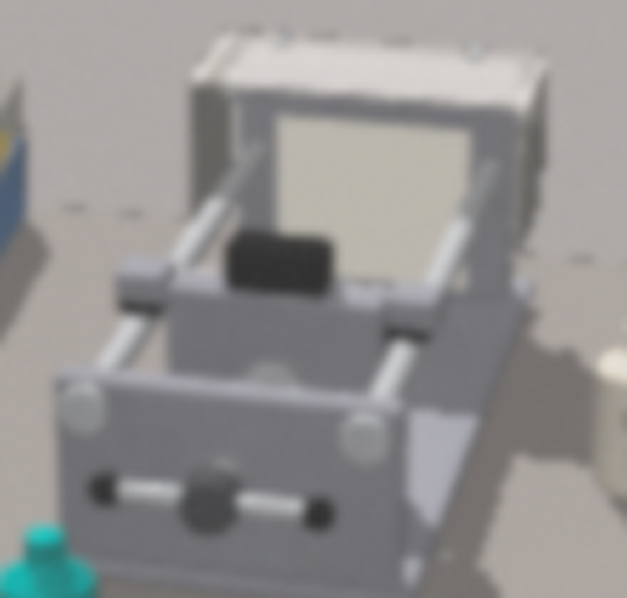

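```bash
cat > h.py <<'E'
import numpy as np, cv2
from rig import env
np.set_printoptions(precision=4,suppress=True)
M={n:env.camera_model(n) for n in("side","top")}
def uv(c,off,k): return (np.array(c,float)+.5)/k-.5+np.array(off)
def P(n): m=M[n]; return m['camera_matrix']@np.c_[m['R'],m['t']]
def tri(us,ut):
    X=cv2.triangulatePoints(P('side'),P('top'),np.array(us,float).reshape(2,1),np.array(ut,float).reshape(2,1))[:,0]; return X[:3]/X[3]
def bp(n,p,z):
    m=M[n]; d=m['R'].T@np.linalg.inv(m['camera_matrix'])@np.array([p[0],p[1],1]); c=-m['R'].T@m['t']
    return c+d*(z-c[2])/d[2]
def proj(n,X):
    v=P(n)@np.append(X,1); return v[:2]/v[2]
E
python3 - <<'E'
from h import *
T={'white':[(80,163),(371,83)],'blue':[(128,330),(400.5,253.5)],'grey':[(185,496.5),(439,424.5)]}
S={'white':[(145,307),(178,90)],'blue':[(387,300),(392,99)],'grey':[(629,290),(609,97)]}
for k in T:
    a=[tri(uv(s,(255,270),5.7),uv(t,(160,210),5.7)) for s,t in zip(S[k],T[k])]
    b=[bp('top',uv(t,(160,210),5.7),.088) for t in T[k]]
    d=b[0]-b[1]
    print(k,*a,'mid',(a[0]+a[1])/2,'| top@.088',(b[0]+b[1])/2,'yaw of long axis from +y',np.degrees(np.arctan2(-d[0],d[1])),np.linalg.norm(d))
f=lambda p,z:bp('top',uv(p,(295,180),4.2),z)
for nm,pts,z in [('barU',[(112,127),(215,124),(290,122),(470,117)],.088),('barL',[(120,329),(230,326),(300,323),(480,317)],.088),('guard',[(532,60),(548,348)],.134),('yoke front',[(106,105),(116,360)],.094),('yokeback',[(90,107),(97,360)],.094),('tab',[(242,178),(280,178),(281,256),(245,258)],.121)]:
    print(nm,*[f(p,z) for p in pts])
g=lambda p:uv(p,(290,170),5.7)
print('guardL tri',tri(g((192,80)),uv((532,60),(295,180),4.2)),'guardR',tri(g((528,105)),uv((548,348),(295,180),4.2)))
print('tab tri', tri(g((230,236)),uv((242,178),(295,180),4.2)),tri(g((330,243)),uv((245,258),(295,180),4.2)))
E
```

```text
white [0.5473 0.3071 0.0885] [0.5783 0.1912 0.0901] mid [0.5628 0.2491 0.0893] | top@.088 [0.5625 0.2492 0.088 ] yaw of long axis from +y 15.005164466383277 0.11985874885902721
blue [0.4801 0.2865 0.0897] [0.5092 0.1788 0.0905] mid [0.4947 0.2327 0.0901] | top@.088 [0.4942 0.2329 0.088 ] yaw of long axis from +y 15.11557503129969 0.11158177875321983
grey [0.4139 0.2629 0.0897] [0.4409 0.1629 0.0929] mid [0.4274 0.2129 0.0913] | top@.088 [0.4269 0.2133 0.088 ] yaw of long axis from +y 15.05455204052696 0.10335166222134083
barU [ 0.6088 -0.0312  0.088 ] [ 0.6098 -0.0882  0.088 ] [ 0.6105 -0.1297  0.088 ] [ 0.6122 -0.2298  0.088 ]
barL [ 0.4969 -0.0337  0.088 ] [ 0.4977 -0.0938  0.088 ] [ 0.4988 -0.1321  0.088 ] [ 0.5007 -0.231   0.088 ]
guard [ 0.6339 -0.2556  0.134 ] [ 0.479  -0.2575  0.134 ]
yoke front [ 0.62  -0.028  0.094] [ 0.4794 -0.031   0.094 ]
yokeback [ 0.619  -0.0191  0.094 ] [ 0.4796 -0.0208  0.094 ]
tab [ 0.5739 -0.0994  0.121 ] [ 0.5737 -0.1199  0.121 ] [ 0.5315 -0.1193  0.121 ] [ 0.5306 -0.1     0.121 ]
guardL tri [ 0.6341 -0.2556  0.1337] guardR [ 0.4791 -0.2572  0.1352]
tab tri [ 0.5733 -0.0991  0.1251] [ 0.5308 -0.0994  0.1263]
```

The candidates for each piece, in top-view pixels:
- **Filter plate:** white ribbed plate (205,233), one black pip per ear. Nothing else looks like it; the other white things are the guard and the tube rack.
- **Frame:** blue (207,262), two white pips per ear.
- **Wash plate:** grey (215,291), three yellow pips per ear.
- **Orange bottle:** (205,200). The turquoise look-alikes at (169,196), (246,196), (269,178) and (277,219) are to be left alone.

The close crop confirms the pips. Next I'll check clearances.

```bash
python3 - <<'E'
from h import *
for n,p,z in [('orange',(205,199),.075),('wash',(193,146),.165),('turq1',(277,218),.08),('turq2',(246,195),.08),('whiteb',(381,296),.075),('beaker',(462,234),.068),('timer',(307,316),.019)]: print(n,bp('top',p,z))
# tab centres top @ .108
for n,p in [('w',(219,120)),('b',(259,292)),('g',(306,462))]: print(n,bp('top',uv(p,(160,210),5.7),.108))
E
```

```text
orange [0.6402 0.2394 0.075 ]
wash [0.7398 0.2502 0.165 ]
turq1 [0.5923 0.0717 0.08  ]
turq2 [0.6476 0.1435 0.08  ]
whiteb [ 0.4085 -0.1654  0.075 ]
beaker [ 0.551  -0.3625  0.068 ]
timer [0.3656 0.005  0.019 ]
w [0.5606 0.248  0.108 ]
b [0.4921 0.2314 0.108 ]
g [0.4254 0.2124 0.108 ]
```

Call:
servo_tool --rows '[0.5,0.01,0.02,0,0,0,6.6,0.5,0.0165,0.029,0.001,0,0,6.6,0.5,0.0165,0.029,0.001,0,0,6.6,0.5,0.0165,0.029,0.001,0,0,6.6,0.5,0.0165,0.029,0.001,0,0,6.6,0.5,0.0165,0.029,0.001,0,0,6.6,0.5,0.0165,0.029,0.001,0,0,6.6,0.5,0.0165,0.029,0.001,0,0,6.6,0.5,0.0165,0.029,0.001,0,0,6.6,0.5,0.0165,0.029,0.001,0,0,6.6]'

```text
time_s: 0.93
position: [0.2798, -0.2539, 0.2402]
tool_rot: [[-0.191, -0.0, 0.982], [-0.982, 0.0, -0.191], [-0.0, -1.0, -0.0]]
ft_force: [-0.3, -1.2, -0.4]
grip_width: 0.0427
```

Call:
servo_tool --rows '[0.5,0.019,0.0336,0,0,0,6.6,0.5,0.019,0.0336,0,0,0,6.6,0.5,0.019,0.0336,0,0,0,6.6,0.5,0.019,0.0336,0,0,0,6.5,0.5,0.019,0.0336,0,0,0,0,0.5,0.019,0.0336,0,0,0,0,0.5,0.019,0.0336,0,0,0,0,0.5,0.019,0.0336,0,0,0,0,0.5,0.019,0.0336,0,0,0,0,0.5,0.019,0.0336,0,0,0,0]'

```text
time_s: 1.77
position: [0.4699, 0.0826, 0.2401]
tool_rot: [[0.259, -0.0, 0.966], [-0.966, -0.0, 0.259], [-0.0, -1.0, -0.0]]
ft_force: [0.9, -1.1, -0.5]
grip_width: 0.0429
```

Call:
servo_tool --rows '[0.5,0.019,0.0336,-0.005,0,0,0,0.5,0.019,0.0336,-0.01,0,0,0,0.5,0.019,0.0336,-0.015,0,0,0,0.5,0.019,0.0336,-0.015,0,0,0,0.5,0.0165,0.033,-0.015,0,0,0,0.5,0,0,-0.01,0,0,0,0.5,0,0,0,0,0,0]'

```text
time_s: 2.35
position: [0.561, 0.249, 0.1669]
tool_rot: [[0.261, -0.006, 0.965], [-0.965, -0.001, 0.261], [-0.0, -1.0, -0.006]]
ft_force: [-0.2, -0.1, -0.2]
grip_width: 0.0424
```

```bash
cat >> h.py <<'E'
def snap(tag,boxes):
    for n,(x0,y0,x1,y1,k) in boxes.items():
        im=env.get_image(n)[:,:,::-1]; cv2.imwrite(f"pics/{n}_{tag}.png",im)
        cv2.imwrite(f"pics/{n}_{tag}_c.png",cv2.resize(im[y0:y1,x0:x1],None,fx=k,fy=k,interpolation=cv2.INTER_CUBIC))
E
python3 - <<'E'
from h import *
snap('pre1',{'side':(225,220,395,370,4)})
print(env.observe()['position'])
E
```

```text
[0.5613 0.2479 0.1688]
```

View pics/side_pre1_c.png

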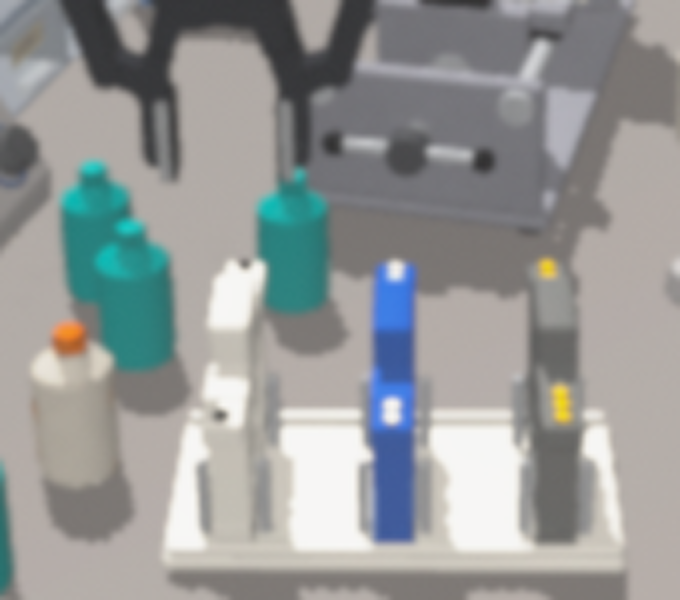

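The fingertips are at crop (170,178) and (290,175) and straddle the white tab at (237,290). Descending now.

Call:
servo_tool --rows '[0.5,0.001,0.0,-0.03,0,0,0,0.5,0,0,-0.03,0,0,0,0.5,0,0,-0.02,0,0,0,0.5,0,0,-0.007,0,0,0,0.15,0,0,0,0,0,0,0.1,0,0,0,0,0,0,0.1,0,0,0,0,0,0,0.1,0,0,0,0,0,0]' --force 40

```text
time_s: 3.07
position: [0.5637, 0.2478, 0.0852]
tool_rot: [[0.259, 0.003, 0.966], [-0.966, 0.0, 0.259], [0.0, -1.0, 0.003]]
ft_force: [-0.3, -1.2, 5.2]
grip_width: 0.0173
```

Call:
servo_tool --rows '[0.1,0,0,0.02,0,0,0,0.1,0,0,0.03,0,0,0,0.1,0,0,0.035,0,0,0,0.1,0,0,0.035,0,0,0,0.1,0,0,0.03,0,0,0,0.1,0,-0.01,0.02,0,0,5,0.1,0,-0.025,0.01,0,0,6.5,0.1,0,-0.035,0,0,0,6.5,0.1,0,-0.035,0,0,0,6.5,0.1,0,-0.035,0,0,0,6.5]'

```text
time_s: 3.9
position: [0.5626, 0.1067, 0.2644]
tool_rot: [[0.724, 0.002, 0.69], [-0.69, -0.0, 0.724], [0.001, -1.0, 0.001]]
ft_force: [0.7, 0.8, -2.3]
grip_width: 0.0171
```

Call:
servo_tool --rows '[0.1,0,-0.035,0,0,0,6.5,0.1,0,-0.035,0,0,0,6.5,0.1,0,-0.035,0,0,0,6.5,0.1,0,-0.035,0,0,0,6.5,0.1,0,-0.035,0,0,0,6.5,0.1,0,-0.035,0,0,0,6.5,0.1,0,-0.035,0,0,0,6,0.1,-0.003,-0.035,0,0,0,0,0.1,-0.003,-0.025,0,0,0,0,0.1,0,0,0,0,0,0]'

```text
time_s: 4.73
position: [0.5562, -0.2016, 0.2636]
tool_rot: [[1.0, 0.0, -0.013], [0.013, -0.002, 1.0], [0.0, -1.0, -0.002]]
ft_force: [-0.3, -0.3, -1.1]
grip_width: 0.0172
```

Call:
servo_tool --rows '[0.1,0,-0.008,-0.02,0,0,0.2,0.1,0,-0.007,-0.035,0,0,0,0.1,0,0,-0.025,0,0,0,0.1,0,0,0,0,0,0,0.1,0,0,0,0,0,0]'

```text
time_s: 5.15
position: [0.5569, -0.2116, 0.1837]
tool_rot: [[1.0, -0.001, -0.021], [0.021, 0.001, 1.0], [-0.001, -1.0, 0.001]]
ft_force: [1.0, -1.0, -0.5]
grip_width: 0.0173
```

```bash
python3 - <<'E'
from h import *
snap('bay1',{'side':(280,120,430,270,4),'top':(295,160,485,290,4)})
print(env.observe()['position'])
E
```

```text
[ 0.5578 -0.2121  0.1858]
```

View pics/side_bay1_c.png

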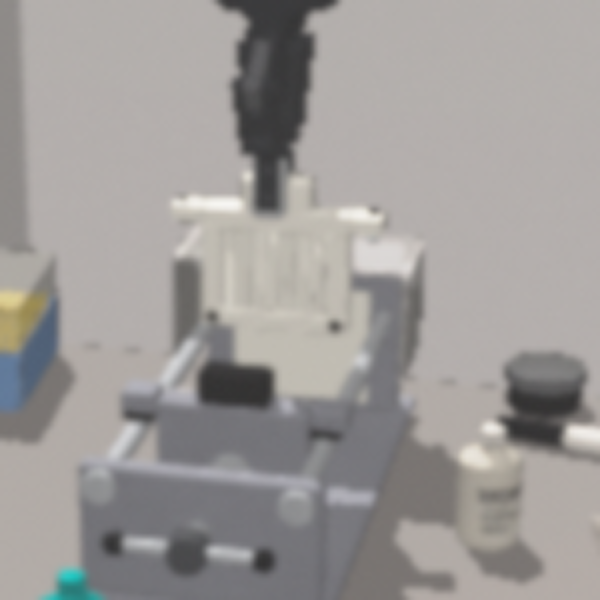

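View pics/top_bay1_c.png

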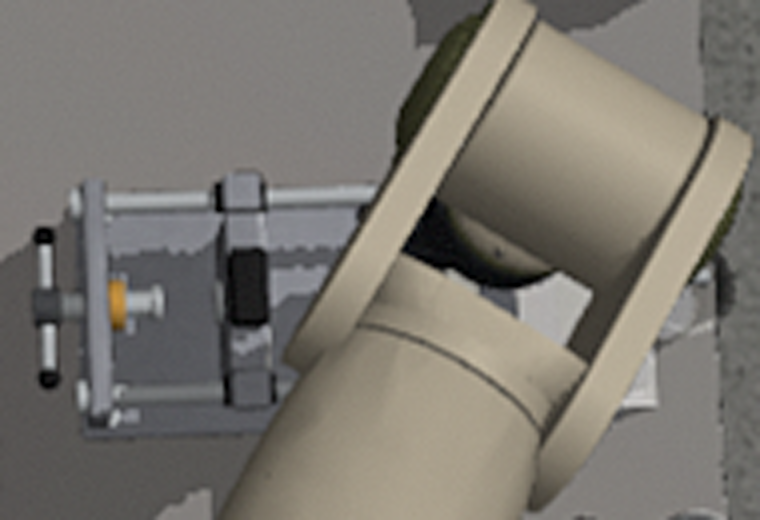

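```bash
python3 - <<'E'
from h import *
p=np.array([.5578,-.2121,.1888])
for s in(1,-1): 
    q=proj('side',p+[s*.06,s*.06*.02,0]); print((q-[280,120])*4)
E
python3 - <<'E'
import cv2
im=cv2.imread('pics/side_bay1.png')[155:215,310:390]
cv2.imwrite('pics/z1.png',cv2.resize(im,None,fx=10,fy=10,interpolation=cv2.INTER_CUBIC))
E
```

```text
[178.0609 195.5458]
[369.7165 209.5321]
```

View pics/z1.png

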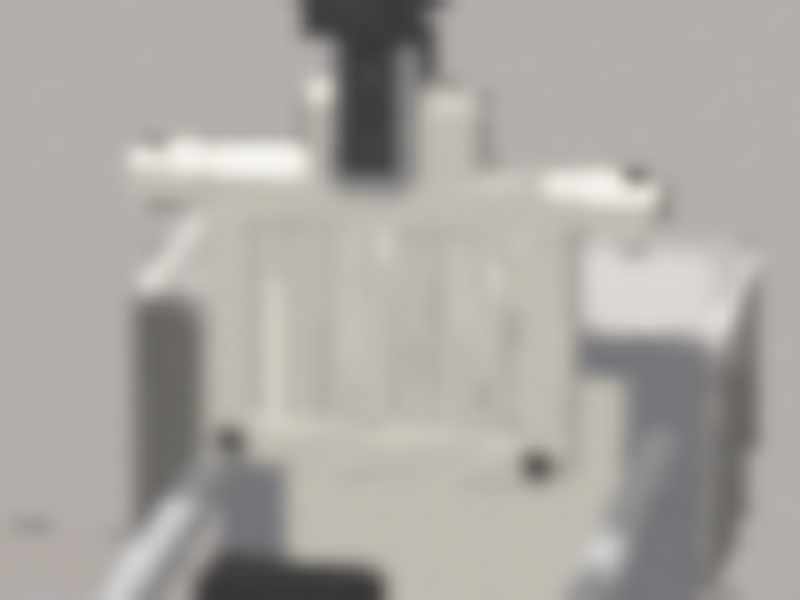

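Call:
servo_tool --rows '[0.1,0.002,-0.004,-0.01,0,0,0,0.1,0,0,-0.03,0,0,0,0.1,0,0,-0.02,0,0,0,0.1,0,0,-0.01,0,0,0,0.1,0,0,-0.006,0,0,0,0.1,0,0,-0.004,0,0,0,0.1,0,0,0,0,0,0,0.1,0,0,0,0,0,0]'

```text
time_s: 5.92
position: [0.5595, -0.2164, 0.1043]
tool_rot: [[1.0, 0.002, -0.021], [0.021, -0.001, 1.0], [0.002, -1.0, -0.001]]
ft_force: [0.1, -0.2, -1.9]
grip_width: 0.0172
```

Call:
servo_tool --rows '[0.1,0,0,-0.004,0,0,0,0.1,0,0,-0.003,0,0,0,0.1,0,0,-0.001,0,0,0,0.1,0,0,0,0,0,0]'

```text
time_s: 6.25
position: [0.5594, -0.2163, 0.097]
tool_rot: [[1.0, 0.002, -0.021], [0.021, -0.001, 1.0], [0.002, -1.0, -0.001]]
ft_force: [-2.4, 0.5, 8.7]
grip_width: 0.017
```

Call:
servo_tool --rows '[0.35,0,0,0,0,0,0,0.4,0,0,0,0,0,0,0.4,0,0,0,0,0,0]'

```text
time_s: 6.5
position: [0.5591, -0.2161, 0.0954]
tool_rot: [[1.0, 0.0, -0.021], [0.021, -0.0, 1.0], [0.0, -1.0, -0.0]]
ft_force: [0.2, -0.4, -0.3]
grip_width: 0.0344
```

```bash
python3 - <<'E'
from h import *
snap('rel1',{'side':(290,140,400,250,6)})
print(env.observe()['position'],env.observe()['ft_force'])
E
```

```text
[ 0.559  -0.2161  0.0953] [-0.4089 -0.0046 -0.0108]
```

View pics/side_rel1_c.png

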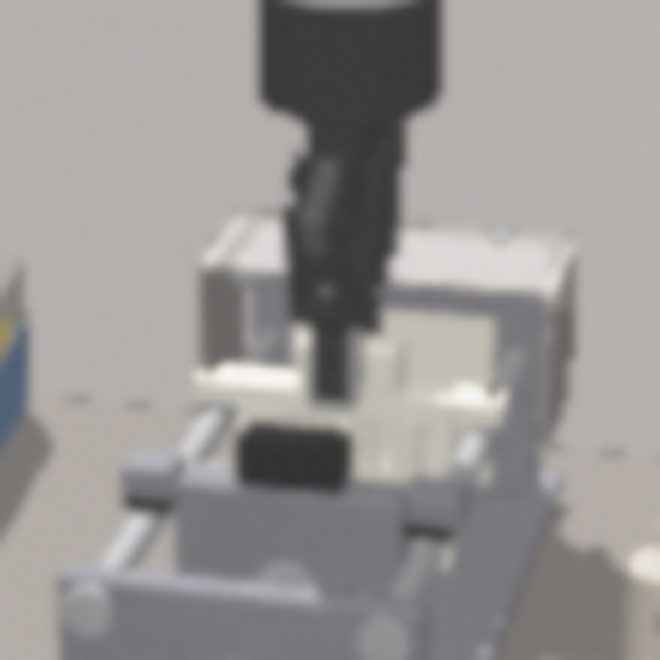

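Call:
servo_tool --rows '[0.4,0,0,0.02,0,0,0,0.3,0,0,0.02,0,0,0,0.1,0,0.012,0.005,0,0,0,0,0,0.017,0,0,0,0,0,0,0.004,-0.01,0,0,0,0,0,0,-0.02,0,0,0,0,0,0,-0.009,0,0,0,0,0,0,0,0,0,0,0,0,0,0,0,0,0]'

```text
time_s: 7.3
position: [0.5589, -0.1829, 0.101]
tool_rot: [[1.0, -0.001, -0.021], [0.021, 0.001, 1.0], [-0.001, -1.0, 0.001]]
ft_force: [1.0, 0.4, 0.6]
grip_width: -0.0001
```

Call:
servo_tool --rows '[0,-0.001,-0.006,0,0,0,0,0,-0.001,-0.006,0,0,0,0,0,0,-0.008,0,0,0,0,0,0,-0.008,0,0,0,0,0,0,-0.008,0,0,0,0,0,0,-0.008,0,0,0,0,0,0,-0.006,0,0,0,0,0,0,-0.003,0,0,0,0,0,0,0,0,0,0,0]'

```text
time_s: 8.05
position: [0.5586, -0.2359, 0.1067]
tool_rot: [[1.0, 0.007, -0.021], [0.021, -0.0, 1.0], [0.007, -1.0, -0.0]]
ft_force: [-4.6, 14.7, 35.3]
grip_width: 0.0003
```

```bash
python3 - <<'E'
from h import *
snap('push1',{'side':(290,140,400,250,6)})
print(env.observe()['position'],env.observe()['ft_force'])
E
```

```text
[ 0.5586 -0.2358  0.1067] [-3.9105 13.8241 34.4346]
```

View pics/side_push1_c.png

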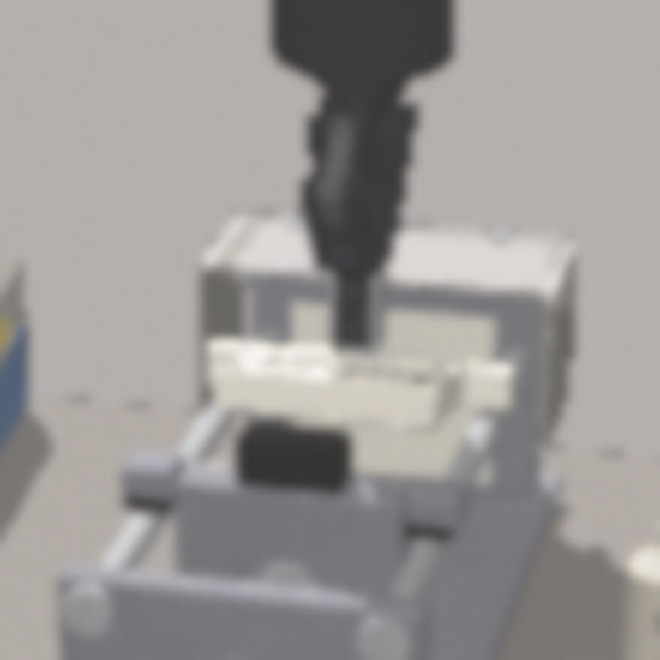

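The push tipped the white plate. Its top went towards the head and its lower edge swung up, in view at crop (330,390). I'll lift off and look.

Call:
servo_tool --rows '[0,0,0.001,0.003,0,0,0,0,0,0.002,0.005,0,0,0,0,0,0.002,0.008,0,0,0,0,0,0,0.02,0,0,0,0,0,0,0.02,0,0,0]'

```text
time_s: 8.52
position: [0.5566, -0.2314, 0.1577]
tool_rot: [[1.0, -0.002, -0.021], [0.021, 0.001, 1.0], [-0.002, -1.0, 0.001]]
ft_force: [0.5, -0.2, -0.5]
grip_width: 0.0
```

```bash
python3 - <<'E'
from h import *
snap('p2',{'side':(290,140,400,250,6),'top':(295,180,485,280,4.2)})
print(env.observe()['position'],env.observe()['ft_force'])
E
```

```text
[ 0.5581 -0.2324  0.1608] [ 0.2141 -0.5002 -0.0142]
```

View pics/side_p2_c.png

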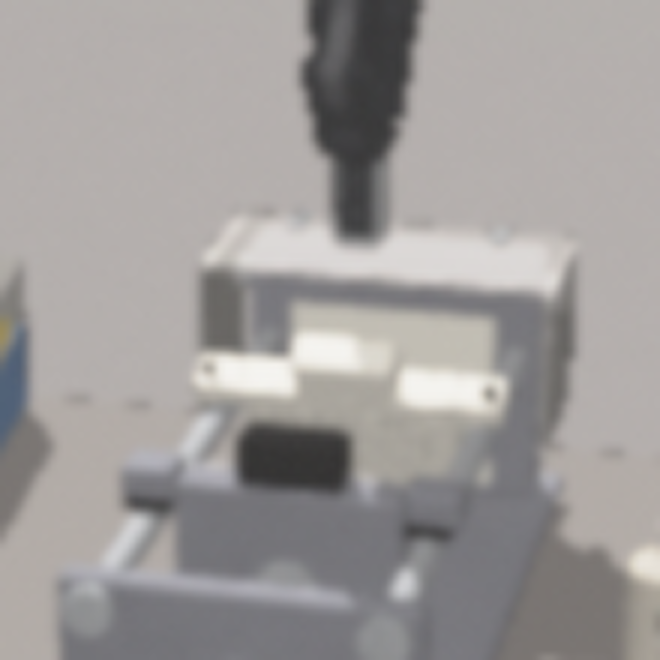

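View pics/top_p2_c.png

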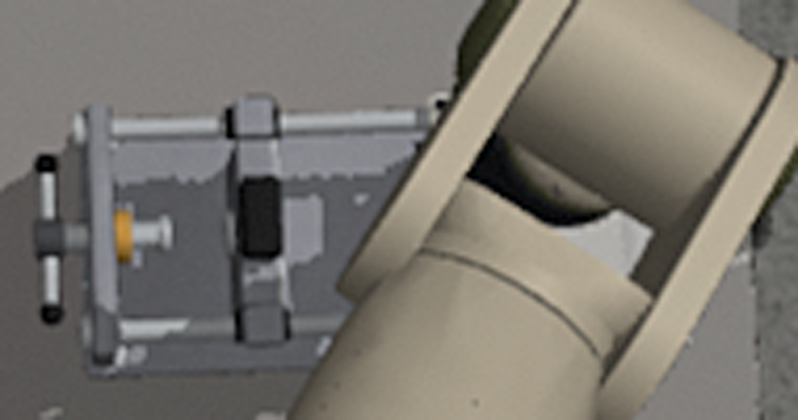

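Call:
servo_tool --rows '[0,0,0.01,0,0,0,0,0,0,0.01,0,0,0,0,0,0,0.01,0,0,0,0,0,0,0,0,0,0,0,0,0,0,0,0,0,0,0,0,0,0,0,0,0]'

```text
time_s: 9.12
position: [0.557, -0.201, 0.157]
tool_rot: [[1.0, -0.0, -0.021], [0.021, 0.0, 1.0], [-0.0, -1.0, 0.0]]
ft_force: [0.4, -0.3, -0.8]
grip_width: -0.0
```

```bash
python3 - <<'E'
from h import *
snap('p3',{'side':(290,140,400,250,6)})
print(env.observe()['position'],env.observe()['ft_force'])
E
```

```text
[ 0.557  -0.2012  0.1571] [-0.3325  0.3188  0.6291]
```

View pics/side_p3_c.png

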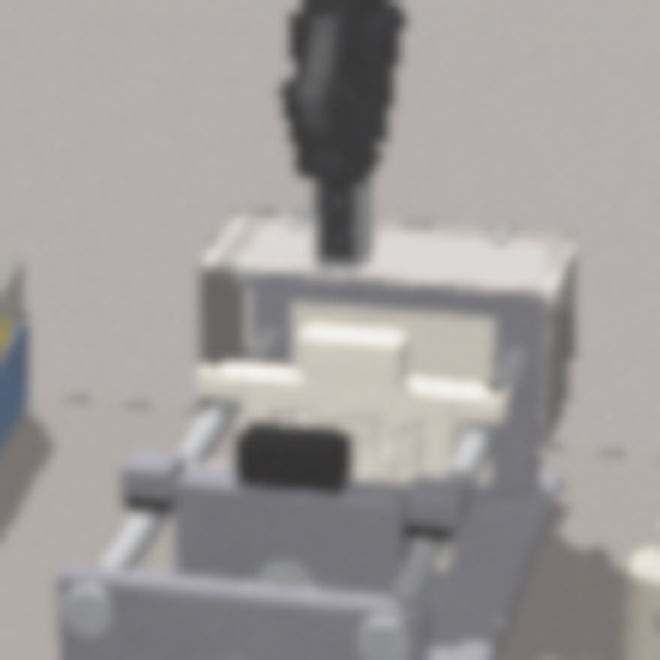

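The white plate hangs upright again, ears at crop (250,375) and (455,390). The top-edge push is unstable, so I'll hang all three plates spaced out in the bay and close them with the follower's full face. First I'll measure where white is now.

```bash
python3 - <<'E'
from h import *
for t in('rel1','p3'):
    im=cv2.imread(f'pics/side_{t}.png')[185:225,315:385]
    cv2.imwrite(f'pics/z_{t}.png',cv2.resize(im,None,fx=10,fy=10,interpolation=cv2.INTER_CUBIC))
for y in (-.2165,-.222,-.23):
    print(y,[(proj('side',np.array([.556+s*.066,y+s*.001+.009,.1]))-[315,185])*10 for s in(1,-1)], [(proj('side',np.array([.556+s*.022,y+.009,.12]))-[315,185])*10 for s in(1,-1)])
E
```

```text
-0.2165 [array([ 76.6709, 177.636 ]), array([589.6225, 224.5754])] [array([245.6202, 118.3204]), array([417.0926, 134.3549])]
-0.222 [array([ 82.6106, 170.044 ]), array([593.7939, 216.6145])] [array([251.0216, 110.8365]), array([421.9017, 126.7443])]
-0.23 [array([ 91.1731, 159.0996]), array([599.806 , 205.1408])] [array([258.8072, 100.0492]), array([428.8328, 115.7753])]
```

View pics/z_p3.png

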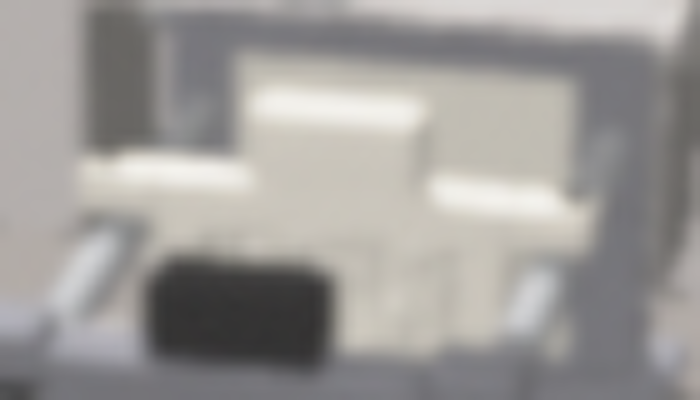

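View pics/z_rel1.png

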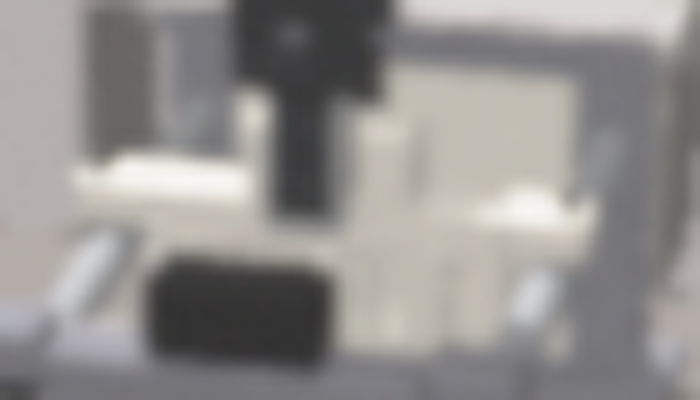

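Call:
servo_tool --rows '[0.3,0,0.008,0,0,0,-6.9,0.5,0,0.009,0,0,0,-6.9,0.7,0,0.009,0,0,0,-6.9,0.75,0,0.009,0,0,0,-6.9,0.75,0,0.009,0,0,0,-6.9,0.75,0,0.009,0,0,0,-6.9,0.75,0,0.009,0,0,0,-6.9,0.75,0,0.009,0,0,0,-6.9,0.75,-0.001,0.009,0,0,0,-6.9,0.75,-0.002,0.009,0,0,0,-6.9]'

```text
time_s: 10.0
position: [0.5541, -0.1121, 0.1572]
tool_rot: [[0.372, -0.0, 0.928], [-0.928, -0.0, 0.372], [0.0, -1.0, -0.0]]
ft_force: [0.4, 0.6, 0.9]
grip_width: 0.0636
```

Call:
servo_tool --rows '[0.75,0,0.002,0,0,0,-7,0.75,0,0,0,0,0,-7,0.75,0,0,0,0,0,-7,0.75,0,0,0,0,0,0,0.75,0,0,0,0,0,0]'

```text
time_s: 10.42
position: [0.554, -0.1104, 0.1572]
tool_rot: [[0.024, -0.0, 1.0], [-1.0, -0.0, 0.024], [0.0, -1.0, -0.0]]
ft_force: [-1.0, 0.4, 0.3]
grip_width: 0.0645
```

```bash
python3 - <<'E'
from h import *
snap('f1',{'side':(290,140,400,250,6)})
print(env.observe()['position'],env.observe()['ft_force'],env.observe()['q'])
E
```

```text
[ 0.554  -0.1104  0.1573] [-0.1821  0.9233  0.13  ] [-23.2722  26.8866  78.8685  -0.0028  74.2468 -24.6814]
```

View pics/side_f1_c.png

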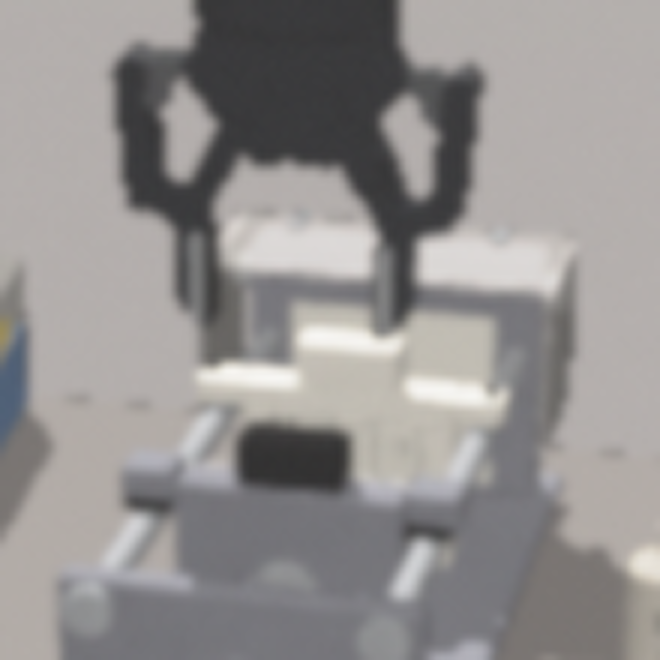

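The fingers at (200,315) and (388,330) straddle the black tab at (294,458). Lowering to grip it across x.

Call:
servo_tool --rows '[0.75,0,0,-0.02,0,0,0,0.75,0,0,-0.02,0,0,0,0.75,0,0,-0.011,0,0,0,0.45,0,0,0,0,0,0,0.4,0,0,0,0,0,0,0.4,0,0,0,0,0,0]' --force 30

```text
time_s: 10.97
position: [0.5537, -0.1102, 0.1061]
tool_rot: [[0.022, -0.001, 1.0], [-1.0, 0.0, 0.022], [-0.0, -1.0, -0.001]]
ft_force: [0.5, -0.4, -10.0]
grip_width: 0.0428
```

Call:
servo_tool --rows '[0.4,0,-0.004,0,0,0,0,0.4,0,-0.008,0,0,0,0,0.4,0.0005,-0.01,0,0,0,0,0.4,0,-0.01,0,0,0,0,0.4,0.0005,-0.01,0,0,0,0,0.4,0,-0.01,0,0,0,0,0.4,0.0005,-0.01,0,0,0,0,0.4,0,-0.01,0,0,0,0,0.4,0,-0.008,0,0,0,0,0.4,0,-0.005,0,0,0,0]'

```text
time_s: 11.8
position: [0.5556, -0.1964, 0.1062]
tool_rot: [[0.021, 0.0, 1.0], [-1.0, -0.0, 0.021], [0.0, -1.0, 0.0]]
ft_force: [3.2, 3.7, -12.6]
grip_width: 0.0431
```

Call:
servo_tool --rows '[0.4,0,-0.003,0,0,0,0,0.4,0,-0.003,0,0,0,0,0.4,0,-0.003,0,0,0,0,0.4,0,-0.003,0,0,0,0,0.4,0,-0.003,0,0,0,0,0.4,0,-0.003,0,0,0,0]'

```text
time_s: 12.3
position: [0.556, -0.2128, 0.1062]
tool_rot: [[0.021, 0.001, 1.0], [-1.0, 0.001, 0.021], [-0.001, -1.0, 0.001]]
ft_force: [4.8, 4.7, -11.8]
grip_width: 0.0431
```

```bash
python3 - <<'E'
from h import *
snap('f2',{'side':(290,140,400,250,6)})
print(env.observe()['position'],env.observe()['ft_force'])
E
```

```text
[ 0.556  -0.2135  0.1062] [  5.2252   2.8706 -11.7376]
```

View pics/side_f2_c.png

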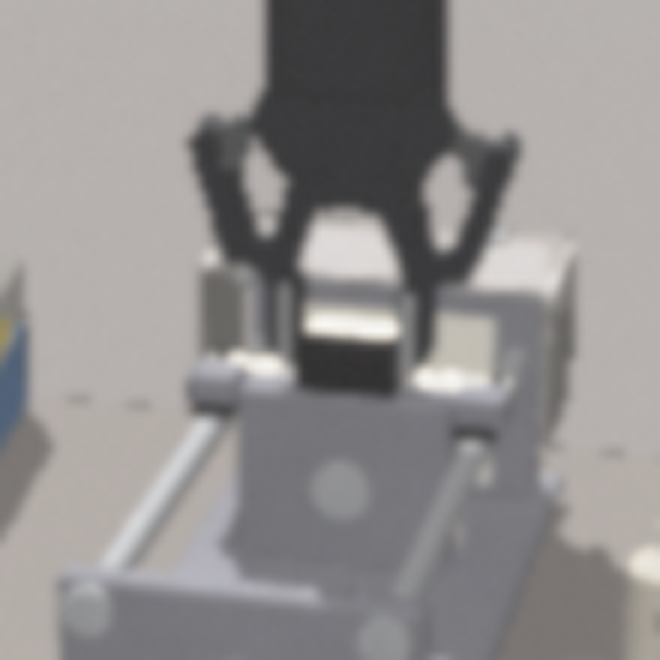

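Call:
servo_tool --rows '[0.4,-0.0005,-0.003,0,0,0,0,0.4,0,-0.003,0,0,0,0,0.4,0,-0.003,0,0,0,0,0.4,0,-0.003,0,0,0,0,0.4,0,-0.003,0,0,0,0,0.4,0,-0.003,0,0,0,0,0.4,0,0,0,0,0,0]'

```text
time_s: 12.93
position: [0.5564, -0.2314, 0.1062]
tool_rot: [[0.021, 0.003, 1.0], [-1.0, -0.001, 0.021], [0.001, -1.0, 0.003]]
ft_force: [10.1, 1.7, -15.0]
grip_width: 0.0432
```

Call:
servo_tool --rows '[0.4,0,0.004,0,0,0,0,0.4,0,0.01,0,0,0,0,0.4,0,0.015,0,0,0,0,0.4,0,0.015,0,0,0,0,0.4,-0.0005,0.015,0,0,0,0,0.4,-0.0005,0.015,0,0,0,0,0.4,-0.0005,0.015,0,0,0,0,0.4,-0.0005,0.015,0,0,0,0,0.4,-0.0005,0.014,0,0,0,0,0.4,0,0.008,0,0,0,0]'

```text
time_s: 13.77
position: [0.5535, -0.105, 0.1062]
tool_rot: [[0.022, 0.002, 1.0], [-1.0, -0.002, 0.022], [0.002, -1.0, 0.002]]
ft_force: [6.8, -2.8, -17.3]
grip_width: 0.0432
```

Call:
servo_tool --rows '[0.55,0,0,0,0,0,0,0.7,0,0,0,0,0,0,0.7,0,0,0.02,0,0,0,0.7,0,0,0.03,0,0,0,0.6,-0.01,0.02,0.03,0,0,7,0.5,-0.01,0.03,0.02,0,0,7]'

```text
time_s: 14.27
position: [0.5336, -0.0575, 0.2102]
tool_rot: [[0.264, 0.006, 0.965], [-0.965, -0.003, 0.264], [0.005, -1.0, 0.005]]
ft_force: [-0.0, 0.0, -0.5]
grip_width: 0.0429
```

```bash
python3 - <<'E'
from h import *
snap('f3',{'side':(225,140,400,370,2.5),'top':(150,160,485,310,2.3)})
print(env.observe()['position'],env.observe()['ft_force'])
E
```

```text
[ 0.533  -0.0536  0.2115] [ 1.0727 -0.6635  0.3906]
```

View pics/side_f3_c.png

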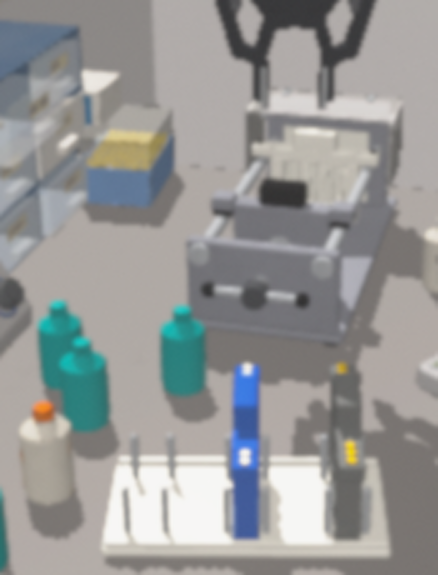

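View pics/top_f3_c.png

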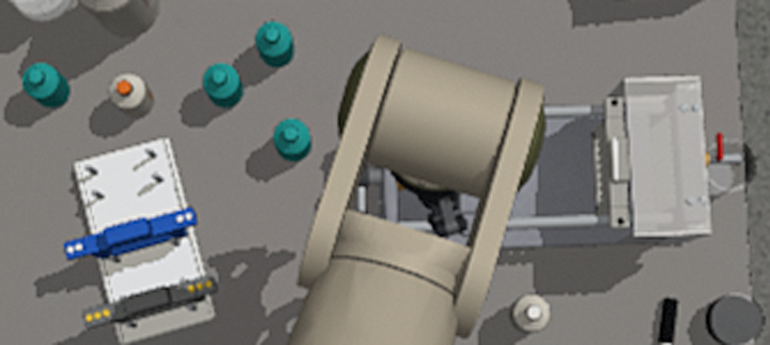

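Call:
servo_tool --rows '[0.5,-0.0044,0.032,0,0,0,0,0.5,-0.0044,0.032,0,0,0,0,0.5,-0.0044,0.032,0,0,0,0,0.5,-0.0044,0.032,0,0,0,0,0.5,-0.0044,0.032,0,0,0,0,0.5,-0.0044,0.032,0,0,0,0,0.5,-0.0044,0.032,-0.01,0,0,0,0.5,-0.0044,0.032,-0.015,0,0,0,0.5,-0.004,0.032,-0.02,0,0,0,0.5,0,0,0,0,0,0]'

```text
time_s: 15.2
position: [0.4917, 0.236, 0.1584]
tool_rot: [[0.264, -0.004, 0.964], [-0.964, -0.0, 0.264], [-0.001, -1.0, -0.004]]
ft_force: [-0.9, -0.1, -1.2]
grip_width: 0.0427
```

```bash
python3 - <<'E'
from h import *
for p in((616,103),(620,221)): print(bp('top',uv(p,(150,160),2.3),.1))
s=env.observe();print(s['position'],s['tool_rot'][:,2])
E
```

```text
[ 0.6165 -0.2534  0.1   ]
[ 0.4975 -0.2524  0.1   ]
[0.4917 0.236  0.1584] [ 0.9645  0.2641 -0.0037]
```

Call:
servo_tool --rows '[0.5,0.001,-0.001,-0.025,0,0,0,0.5,0,0,-0.03,0,0,0,0.5,0,0,-0.02,0,0,0,0.5,0,0,-0.007,0,0,0,0.5,0,0,0,0,0,0]'

```text
time_s: 15.62
position: [0.4945, 0.2309, 0.0784]
tool_rot: [[0.261, -0.002, 0.965], [-0.965, -0.001, 0.261], [0.0, -1.0, -0.002]]
ft_force: [0.2, -1.0, 0.1]
grip_width: 0.0429
```

Call:
servo_tool --rows '[0.5,-0.0008,0.003,0.005,0,0,0,0.5,0,0,0,0,0,0,0.1,0,0,0,0,0,0,0.1,0,0,0,0,0,0,0.1,0,0,0,0,0,0,0.1,0,0,0,0,0,0]' --force 40

```text
time_s: 16.12
position: [0.4938, 0.2349, 0.0855]
tool_rot: [[0.262, 0.002, 0.965], [-0.965, 0.0, 0.262], [0.0, -1.0, 0.002]]
ft_force: [-1.9, 0.5, 6.9]
grip_width: 0.017
```

Call:
servo_tool --rows '[0.1,0,0,0.02,0,0,0,0.1,0,0,0.03,0,0,0,0.1,0,0,0.035,0,0,0,0.1,0,0,0.035,0,0,0,0.1,0,0,0.03,0,0,0,0.1,0.001,-0.01,0.02,0,0,5,0.1,0.004,-0.025,0.01,0,0,6.5,0.1,0.005,-0.034,0,0,0,6.5,0.1,0.005,-0.034,0,0,0,6.5,0.1,0.005,-0.034,0,0,0,6.5]'

```text
time_s: 16.95
position: [0.5132, 0.0966, 0.2647]
tool_rot: [[0.726, 0.0, 0.687], [-0.687, -0.0, 0.726], [0.0, -1.0, 0.0]]
ft_force: [0.6, -0.5, -1.4]
grip_width: 0.0174
```

Call:
servo_tool --rows '[0.1,0.005,-0.034,0,0,0,6.5,0.1,0.005,-0.034,0,0,0,6.5,0.1,0.005,-0.034,0,0,0,6.5,0.1,0.005,-0.034,0,0,0,6.5,0.1,0.005,-0.034,0,0,0,6.5,0.1,0.005,-0.034,0,0,0,6.5,0.1,0.005,-0.034,0,0,0,6,0.1,0.005,-0.034,0,0,0,0,0.1,0.004,-0.025,-0.02,0,0,0,0.1,0.002,-0.01,-0.02,0,0,0]'

```text
time_s: 17.78
position: [0.5597, -0.2128, 0.2243]
tool_rot: [[1.0, 0.002, -0.018], [0.018, -0.002, 1.0], [0.002, -1.0, -0.002]]
ft_force: [-0.4, 0.1, -3.9]
grip_width: 0.0173
```

Call:
servo_tool --rows '[0.1,0,0,-0.025,0,0,0,0.1,0,0,-0.01,0,0,0,0.1,0,0,0,0,0,0,0.1,0,0,0,0,0,0]'

```text
time_s: 18.12
position: [0.5596, -0.2088, 0.1901]
tool_rot: [[1.0, 0.0, -0.022], [0.022, -0.0, 1.0], [0.0, -1.0, -0.0]]
ft_force: [0.3, 0.2, -1.0]
grip_width: 0.0174
```

```bash
python3 - <<'E'
from h import *
snap('bay2',{'side':(310,145,390,215,9)})
p=env.observe()['position'];print(p,env.observe()['ft_force'],env.observe()['tool_rot'][:,2])
for s in(1,-1): 
    q=proj('side',p+[s*.0558,s*.0558*.02,.0025]); print((q-[310,145]+.5)*9)
E
```

```text
[ 0.56   -0.2089  0.1909] [ 0.6888 -0.0773 -1.3283] [-0.0218  0.9998 -0.0012]
[138.9528 207.3932]
[541.0893 236.4697]
```

View pics/side_bay2_c.png

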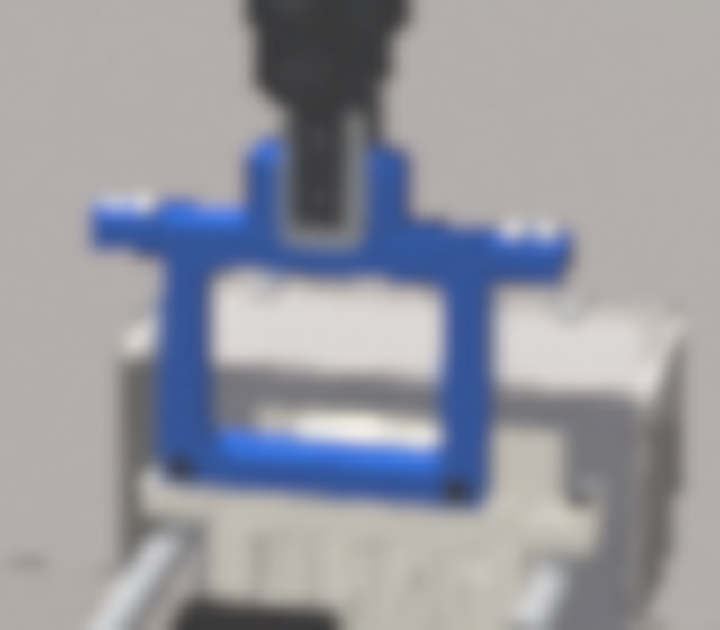

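Call:
servo_tool --rows '[0.1,-0.006,0,0,0,0,0,0.1,0,0,-0.02,0,0,0,0.1,0,0,-0.03,0,0,0,0.1,0,0,-0.02,0,0,0,0.1,0,0,-0.01,0,0,0,0.1,0,0,-0.005,0,0,0,0.1,0,0,-0.003,0,0,0,0.1,0,0,0,0,0,0]'

```text
time_s: 18.83
position: [0.5539, -0.2093, 0.1022]
tool_rot: [[1.0, 0.001, -0.021], [0.021, -0.001, 1.0], [0.001, -1.0, -0.001]]
ft_force: [0.2, -0.2, -1.5]
grip_width: 0.0173
```

Call:
servo_tool --rows '[0.1,0,0,-0.003,0,0,0,0.1,0,0,-0.002,0,0,0,0.1,0,0,0,0,0,0]'

```text
time_s: 19.08
position: [0.554, -0.2094, 0.0975]
tool_rot: [[1.0, 0.002, -0.021], [0.021, -0.001, 1.0], [0.002, -1.0, -0.001]]
ft_force: [-0.2, 1.1, 2.8]
grip_width: 0.0171
```

Call:
servo_tool --rows '[0.1,0,0,-0.001,0,0,0,0.3,0,0,0,0,0,0,0.36,0,0,0,0,0,0,0.36,0,0,0.01,0,0,0,0.36,0,0,0.02,0,0,0,0.36,0,0,0.03,0,0,0,0.4,0,0,0.01,0,0,-6]'

```text
time_s: 19.67
position: [0.5546, -0.2097, 0.1698]
tool_rot: [[0.997, 0.005, 0.083], [-0.083, -0.003, 0.997], [0.005, -1.0, -0.003]]
ft_force: [0.9, -0.6, 0.5]
grip_width: 0.0337
```

```bash
python3 - <<'E'
from h import *
snap('b2',{'side':(290,140,400,250,6)})
print(env.observe()['position'])
E
```

```text
[ 0.5549 -0.2099  0.1704]
```

View pics/side_b2_c.png

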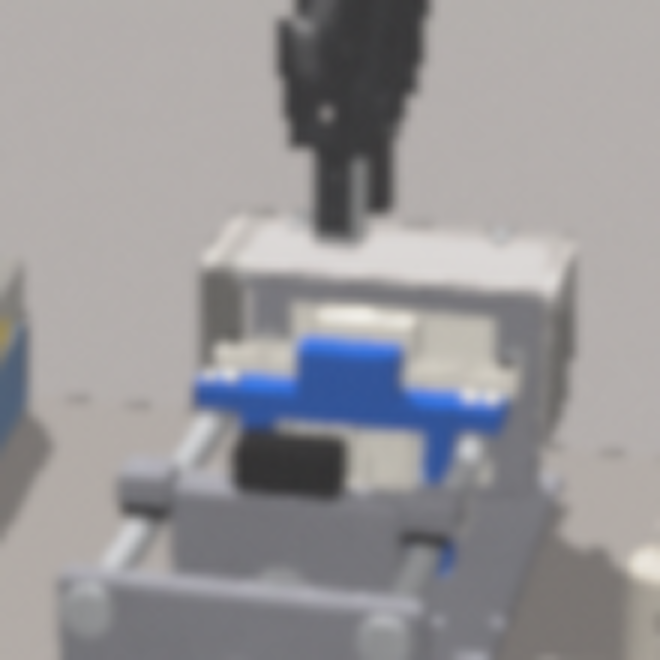

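Blue hangs level on both bars, ears at (245,385) and (460,405), with white upright behind it. Fetching grey.

Call:
servo_tool --rows '[0.5,-0.004,0.015,0.02,0,0,-6.4,0.5,-0.011,0.035,0.01,0,0,-6.4,0.5,-0.011,0.036,0,0,0,-6.4,0.5,-0.011,0.036,0,0,0,-6.4,0.5,-0.011,0.036,0,0,0,-6.4,0.5,-0.011,0.036,0,0,0,-6.4,0.5,-0.011,0.036,0,0,0,-6.4,0.5,-0.011,0.036,0,0,0,-6.4,0.5,-0.011,0.036,0,0,0,-6.4,0.5,-0.011,0.036,0,0,0,-6.4]'

```text
time_s: 20.55
position: [0.4503, 0.1281, 0.1953]
tool_rot: [[0.365, -0.0, 0.931], [-0.931, 0.0, 0.365], [-0.0, -1.0, -0.0]]
ft_force: [0.7, 0.4, 0.7]
grip_width: 0.0424
```

Call:
servo_tool --rows '[0.5,-0.011,0.036,0,0,0,-6,0.5,-0.01,0.035,-0.01,0,0,0,0.5,-0.004,0.014,-0.02,0,0,0,0.5,0,0,-0.01,0,0,0,0.5,0,0,0,0,0,0,0.5,0,0,0,0,0,0]'

```text
time_s: 21.05
position: [0.4263, 0.2111, 0.1553]
tool_rot: [[0.272, -0.001, 0.962], [-0.962, -0.0, 0.272], [0.0, -1.0, -0.001]]
ft_force: [-0.2, -1.1, 0.4]
grip_width: 0.0427
```

Call:
servo_tool --rows '[0.5,0.001,0.002,-0.02,0,0,-0.7,0.5,0,0,-0.03,0,0,0,0.5,0,0,-0.017,0,0,0,0.5,0,0,-0.005,0,0,0,0.5,0,0,0,0,0,0,0.1,0,0,0,0,0,0,0.1,0,0,0,0,0,0,0.1,0,0,0,0,0,0,0.1,0,0,0,0,0,0]'

```text
time_s: 21.8
position: [0.4279, 0.213, 0.0848]
tool_rot: [[0.259, 0.002, 0.966], [-0.966, 0.0, 0.259], [0.0, -1.0, 0.002]]
ft_force: [-1.7, -1.9, 6.0]
grip_width: 0.0174
```

Call:
servo_tool --rows '[0.1,0,0,0.02,0,0,0,0.1,0,0,0.03,0,0,0,0.1,0,0,0.035,0,0,0,0.1,0,0,0.035,0,0,0,0.1,0,0,0.03,0,0,0,0.1,0.004,-0.01,0.02,0,0,5,0.1,0.008,-0.025,0.01,0,0,6.5,0.1,0.011,-0.031,0,0,0,6.5,0.1,0.011,-0.031,0,0,0,6.5,0.1,0.011,-0.031,0,0,0,6.5]'

```text
time_s: 22.63
position: [0.4725, 0.0839, 0.2645]
tool_rot: [[0.724, 0.002, 0.69], [-0.69, -0.0, 0.724], [0.002, -1.0, 0.001]]
ft_force: [0.5, -0.3, -1.0]
grip_width: 0.0172
```

Call:
servo_tool --rows '[0.1,0.011,-0.031,0,0,0,6.5,0.1,0.011,-0.031,0,0,0,6.5,0.1,0.011,-0.031,0,0,0,6.5,0.1,0.011,-0.031,0,0,0,6.5,0.1,0.011,-0.031,0,0,0,6.5,0.1,0.011,-0.031,0,0,0,6.5,0.1,0.011,-0.031,0,0,0,6,0.1,0.011,-0.025,-0.01,0,0,0,0.1,0.0055,-0.006,-0.03,0,0,0,0.1,0,0,-0.03,0,0,0]'

```text
time_s: 23.47
position: [0.5671, -0.1654, 0.1936]
tool_rot: [[1.0, 0.004, -0.015], [0.015, -0.002, 1.0], [0.004, -1.0, -0.002]]
ft_force: [-0.3, -0.5, -2.0]
grip_width: 0.017
```

Call:
servo_tool --rows '[0.1,0,0,0,0,0,0,0.1,0,0,0,0,0,0,0.1,0,0,0,0,0,0]'

```text
time_s: 23.72
position: [0.5665, -0.1628, 0.1957]
tool_rot: [[1.0, 0.003, -0.018], [0.018, -0.001, 1.0], [0.003, -1.0, -0.001]]
ft_force: [0.5, 0.3, -1.0]
grip_width: 0.0171
```

```bash
python3 - <<'E'
from h import *
snap('bay3',{'side':(300,145,390,215,8)})
p=env.observe()['position'];print(p,env.observe()['ft_force'],env.observe()['tool_rot'][:,2])
for s in(1,-1): 
    q=proj('side',p+[s*.0517,s*.0517*.02,.003]); print((q-[300,145]+.5)*8)
E
```

```text
[ 0.5666 -0.1628  0.196 ] [-0.0813  0.1203 -1.1475] [-0.018   0.9998 -0.002 ]
[153.2542 210.7764]
[494.3553 236.0678]
```

View pics/side_bay3_c.png

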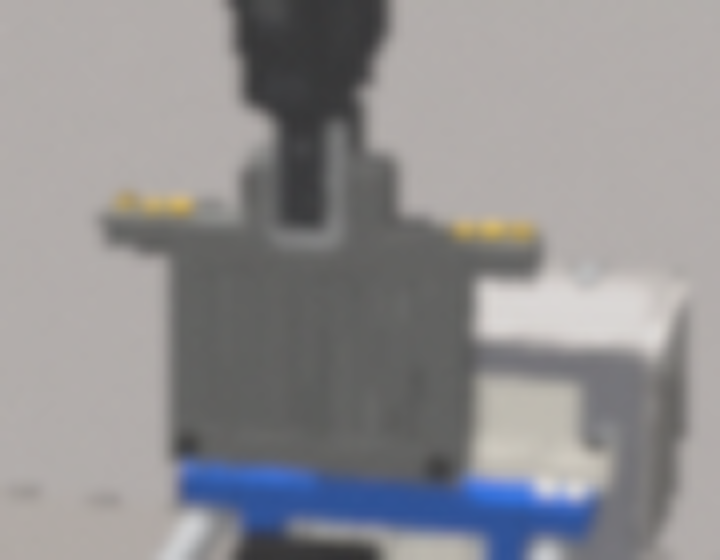

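Call:
servo_tool --rows '[0.1,-0.0107,0,0,0,0,0.2,0.1,0,0,-0.02,0,0,0,0.1,0,0,-0.03,0,0,0,0.1,0,0,-0.025,0,0,0,0.1,0,0,-0.01,0,0,0,0.1,0,0,-0.006,0,0,0,0.1,0,0,-0.003,0,0,0,0.1,0,0,0,0,0,0]'

```text
time_s: 24.43
position: [0.5559, -0.1631, 0.1005]
tool_rot: [[1.0, 0.002, -0.021], [0.021, -0.001, 1.0], [0.002, -1.0, -0.001]]
ft_force: [-0.9, -0.9, -1.0]
grip_width: 0.017
```

Call:
servo_tool --rows '[0.1,0,0,-0.002,0,0,0,0.1,0,0,-0.002,0,0,0,0.1,0,0,0,0,0,0]'

```text
time_s: 24.68
position: [0.5559, -0.1631, 0.0967]
tool_rot: [[1.0, 0.002, -0.021], [0.021, -0.001, 1.0], [0.002, -1.0, -0.001]]
ft_force: [0.5, 0.9, 3.5]
grip_width: 0.0172
```

Call:
servo_tool --rows '[0.1,0,0,-0.001,0,0,0,0.3,0,0,0,0,0,0,0.36,0,0,0,0,0,0,0.36,0,0,0.01,0,0,0,0.36,0,0,0.02,0,0,0,0.36,0,0,0.03,0,0,0,0.4,0,0.005,0.008,0,0,-6,0.5,0,0.007,0,0,0,-7,0.6,0,0.007,0,0,0,-7,0.75,0,0.007,0,0,0,-7]'

```text
time_s: 25.52
position: [0.5553, -0.1367, 0.1634]
tool_rot: [[0.898, 0.001, 0.441], [-0.441, -0.001, 0.898], [0.001, -1.0, -0.0]]
ft_force: [0.1, -0.7, -0.2]
grip_width: 0.0621
```

Call:
servo_tool --rows '[0.75,0,0.007,0,0,0,-7,0.75,0,0.007,0,0,0,-7,0.75,0,0.007,0,0,0,-7,0.75,0,0.007,0,0,0,-7,0.75,-0.002,0.004,0,0,0,-7,0.75,0,0,0,0,0,-7,0.75,0,0,0,0,0,-7,0.75,0,0,0,0,0,-7,0.75,0,0,0,0,0,-7,0.75,0,0,0,0,0,0]'

```text
time_s: 26.35
position: [0.5533, -0.1049, 0.1631]
tool_rot: [[0.017, 0.001, 1.0], [-1.0, -0.0, 0.017], [0.0, -1.0, 0.001]]
ft_force: [0.3, 0.4, -0.3]
grip_width: 0.0645
```

```bash
python3 - <<'E'
from h import *
snap('f4',{'side':(290,140,400,250,6)})
s=env.observe();print(s['position'],s['tool_rot'][:,2],s['ft_force'])
E
```

```text
[ 0.5533 -0.1049  0.163 ] [0.9997 0.0232 0.0006] [-0.3588 -0.4678 -0.1123]
```

View pics/side_f4_c.png

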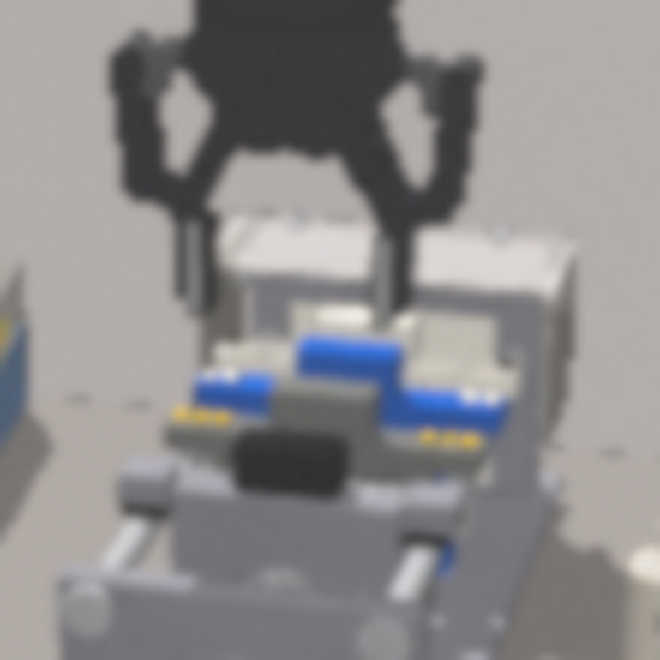

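All three hang in order on the bars: white at (345,320), blue at (350,355), grey at (325,405). Gripping the follower tab and closing.

Call:
servo_tool --rows '[0.75,0,0,-0.02,0,0,0,0.75,0,0,-0.02,0,0,0,0.75,0,0,-0.013,0,0,0,0.75,0,0,-0.004,0,0,0,0.45,0,0,0,0,0,0,0.4,0,0,0,0,0,0,0.4,0,0,0,0,0,0]' --force 30

```text
time_s: 26.98
position: [0.5536, -0.105, 0.1062]
tool_rot: [[0.022, 0.001, 1.0], [-1.0, -0.001, 0.022], [0.001, -1.0, 0.001]]
ft_force: [0.7, -0.2, -1.7]
grip_width: 0.0431
```

Call:
servo_tool --rows '[0.4,0,-0.003,0,0,0,0,0.4,0,-0.005,0,0,0,0,0.4,0.0005,-0.007,0,0,0,0,0.4,0,-0.007,0,0,0,0,0.4,0,-0.005,0,0,0,0,0.4,0,-0.004,0,0,0,0,0.4,0,-0.003,0,0,0,0,0.4,0.0005,-0.003,0,0,0,0,0.4,0,-0.003,0,0,0,0,0.4,0,-0.003,0,0,0,0]'

```text
time_s: 27.82
position: [0.5546, -0.1486, 0.1061]
tool_rot: [[0.021, 0.001, 1.0], [-1.0, -0.0, 0.021], [0.0, -1.0, 0.001]]
ft_force: [0.7, 3.8, 6.6]
grip_width: 0.0429
```

Call:
servo_tool --rows '[0.4,0,-0.003,0,0,0,0,0.4,0,-0.003,0,0,0,0,0.4,0,-0.003,0,0,0,0,0.4,0,-0.003,0,0,0,0,0.4,0,-0.003,0,0,0,0,0.4,0,-0.003,0,0,0,0,0.4,0,-0.003,0,0,0,0,0.4,0,-0.003,0,0,0,0,0.4,0,-0.003,0,0,0,0,0.4,0,-0.003,0,0,0,0]'

```text
time_s: 28.65
position: [0.5552, -0.1784, 0.1061]
tool_rot: [[0.021, 0.003, 1.0], [-1.0, -0.0, 0.021], [0.0, -1.0, 0.003]]
ft_force: [4.2, 5.1, 5.3]
grip_width: 0.043
```

```bash
python3 - <<'E'
from h import *
snap('f5',{'side':(290,140,400,250,6)})
s=env.observe();print(s['position'],s['tool_rot'][:,2],s['ft_force'])
E
```

```text
[ 0.5552 -0.1791  0.1061] [0.9998 0.0208 0.003 ] [3.9907 3.4732 4.9851]
```

View pics/side_f5_c.png

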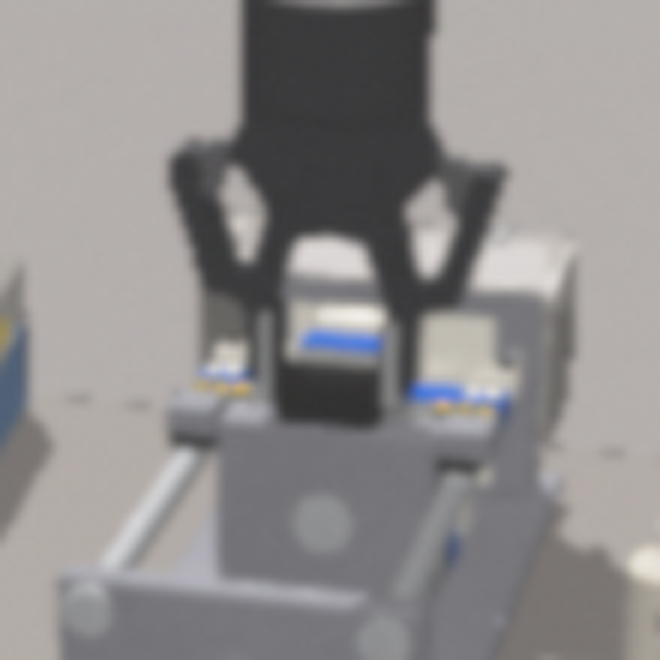

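Everything stays upright. Continuing.

Call:
servo_tool --rows '[0.4,0,-0.003,0,0,0,0,0.4,0,-0.003,0,0,0,0,0.4,0,-0.003,0,0,0,0,0.4,0,-0.003,0,0,0,0,0.4,0,-0.003,0,0,0,0,0.4,0,-0.003,0,0,0,0,0.4,0,-0.003,0,0,0,0,0.4,0,-0.003,0,0,0,0,0.4,0,-0.003,0,0,0,0,0.4,0,-0.003,0,0,0,0]'

```text
time_s: 29.53
position: [0.5558, -0.2082, 0.1061]
tool_rot: [[0.021, 0.004, 1.0], [-1.0, -0.0, 0.021], [0.0, -1.0, 0.004]]
ft_force: [9.7, 6.8, 3.9]
grip_width: 0.043
```

Call:
servo_tool --rows '[0.4,0,-0.003,0,0,0,0,0.4,0,-0.003,0,0,0,0,0.4,0,-0.003,0,0,0,0,0.4,0,-0.003,0,0,0,0,0.4,0,-0.003,0,0,0,0,0.4,0,-0.003,0,0,0,0,0.4,0,-0.002,0,0,0,0]'

```text
time_s: 30.12
position: [0.5563, -0.2284, 0.1061]
tool_rot: [[0.021, 0.005, 1.0], [-1.0, -0.001, 0.021], [0.001, -1.0, 0.005]]
ft_force: [12.0, 6.5, 2.3]
grip_width: 0.0431
```

```bash
python3 - <<'E'
from h import *
snap('f6',{'side':(290,140,400,250,6)})
s=env.observe();print(s['position'],s['tool_rot'][:,2],s['ft_force'])
E
```

```text
[ 0.5563 -0.2288  0.1061] [0.9998 0.021  0.0055] [12.057   4.3583  1.9673]
```

View pics/side_f6_c.png

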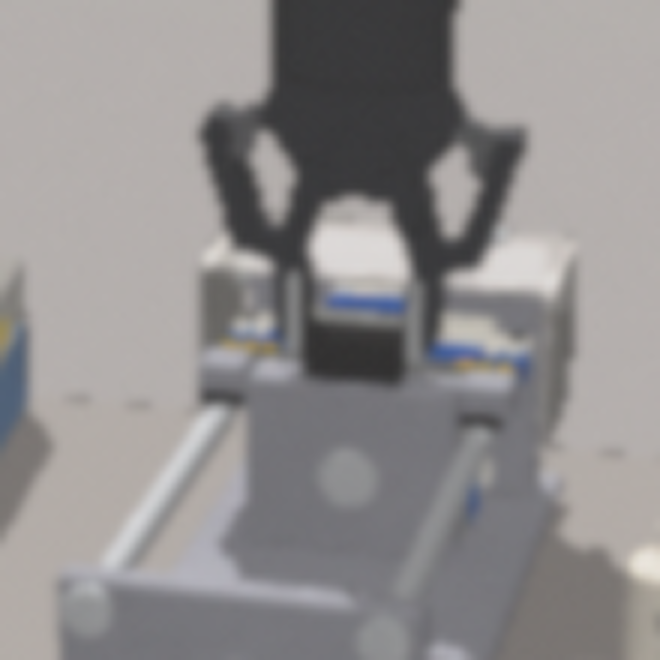

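Call:
servo_tool --rows '[0.4,0.001,-0.002,0,0,0,0,0.4,0.001,-0.002,0,0,0,0,0.4,0,-0.002,0,0,0,0,0.4,0,-0.002,0,0,0,0,0.4,0,-0.002,0,0,0,0,0.4,0,0,0,0,0,0]'

```text
time_s: 30.67
position: [0.5566, -0.2385, 0.1061]
tool_rot: [[0.021, 0.002, 1.0], [-1.0, -0.0, 0.021], [0.0, -1.0, 0.002]]
ft_force: [2.1, 4.8, 6.1]
grip_width: 0.0432
```

Call:
servo_tool --rows '[0.4,0,-0.0015,0,0,0,0,0.4,0,-0.001,0,0,0,0,0.4,0,0,0,0,0,0]'

```text
time_s: 30.92
position: [0.5566, -0.2408, 0.1061]
tool_rot: [[0.021, 0.002, 1.0], [-1.0, -0.0, 0.021], [0.0, -1.0, 0.002]]
ft_force: [2.4, 5.9, 6.3]
grip_width: 0.0431
```

Call:
servo_tool --rows '[0.4,0,-0.001,0,0,0,0,0.4,0,-0.001,0,0,0,0,0.4,0,0,0,0,0,0]'

```text
time_s: 31.17
position: [0.5567, -0.2423, 0.1061]
tool_rot: [[0.021, 0.002, 1.0], [-1.0, 0.001, 0.021], [-0.001, -1.0, 0.002]]
ft_force: [1.8, 7.6, 6.5]
grip_width: 0.0433
```

Call:
servo_tool --rows '[0.4,0,-0.001,0,0,0,0,0.4,0,0,0,0,0,0]'

```text
time_s: 31.33
position: [0.5567, -0.2429, 0.1061]
tool_rot: [[0.021, 0.002, 1.0], [-1.0, 0.002, 0.021], [-0.001, -1.0, 0.002]]
ft_force: [2.9, 9.5, 7.7]
grip_width: 0.043
```

Call:
servo_tool --rows '[0.4,0,-0.001,0,0,0,0,0.4,0,0,0,0,0,0]'

```text
time_s: 31.5
position: [0.5567, -0.2433, 0.1061]
tool_rot: [[0.021, 0.002, 1.0], [-1.0, 0.003, 0.021], [-0.003, -1.0, 0.002]]
ft_force: [1.8, 12.1, 7.5]
grip_width: 0.0435
```

Call:
servo_tool --rows '[0.4,0,-0.001,0,0,0,0,0.4,0,-0.001,0,0,0,0,0.4,0,0,0,0,0,0]'

```text
time_s: 31.75
position: [0.5567, -0.2434, 0.1061]
tool_rot: [[0.022, 0.001, 1.0], [-1.0, 0.006, 0.022], [-0.006, -1.0, 0.001]]
ft_force: [3.9, 19.9, 9.1]
grip_width: 0.0433
```

```bash
python3 - <<'E'
from h import *
snap('f7',{'side':(290,140,400,250,6),'top':(390,180,480,280,6)})
s=env.observe();print(s['position'],s['tool_rot'][:,2],s['ft_force'])
E
```

```text
[ 0.5567 -0.2433  0.1061] [0.9998 0.022  0.0013] [ 2.4855 19.8879  9.9144]
```

View pics/side_f7_c.png

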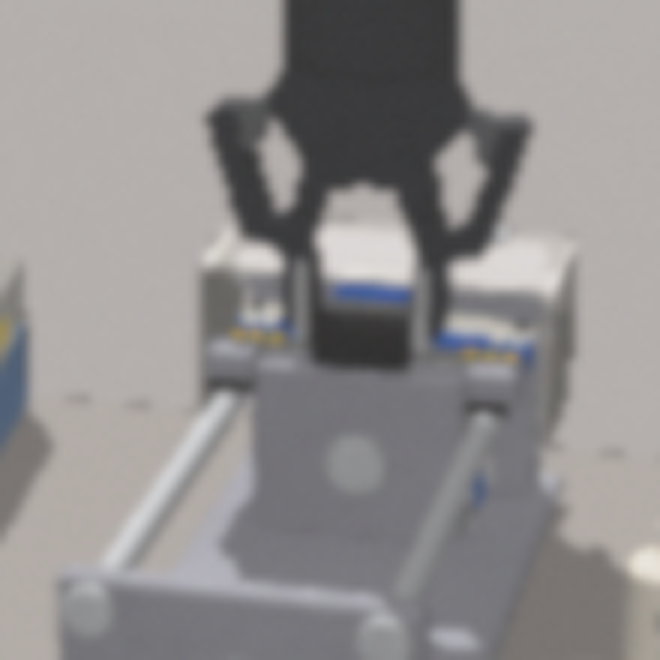

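View pics/top_f7_c.png

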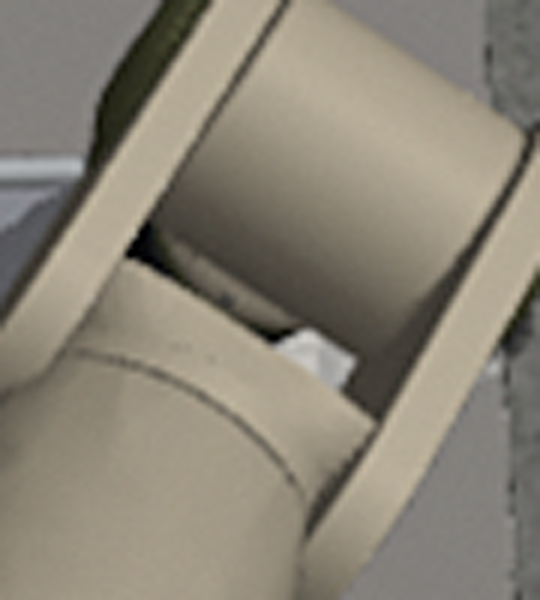

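The motion stopped hard at 20 N. I'll release and check the pack unobstructed.

Call:
servo_tool --rows '[0.5,0,0,0,0,0,0,0.6,0,0,0,0,0,0,0.65,0,0.003,0,0,0,0,0.7,0,0.001,0.02,0,0,0,0.7,0,0.02,0.03,0,0,0,0.6,0,0.03,0.03,0,0,0,0.5,-0.03,0.025,0.02,0,0,0,0.3,-0.035,0.02,0,0,0,0,0.2,-0.035,0.02,0,0,0,0,0.2,-0.035,0.02,0,0,0,0]'

```text
time_s: 32.68
position: [0.4211, -0.109, 0.2039]
tool_rot: [[0.021, 0.001, 1.0], [-1.0, -0.002, 0.021], [0.002, -1.0, 0.001]]
ft_force: [0.1, 0.9, 0.5]
grip_width: 0.017
```

Call:
servo_tool --rows '[0.2,-0.035,0.02,0,0,0,0,0.2,-0.035,0.02,0,0,0,0,0.2,0,0.03,0,0,0,0,0.2,0,0.03,0,0,0,0,0.2,0,0.03,0,0,0,0,0.2,0,0.03,0,0,0,0]'

```text
time_s: 33.18
position: [0.3528, 0.0512, 0.2042]
tool_rot: [[0.019, 0.002, 1.0], [-1.0, -0.001, 0.019], [0.001, -1.0, 0.002]]
ft_force: [1.4, -1.7, -0.2]
grip_width: 0.0171
```

```bash
python3 - <<'E'
from h import *
snap('e1',{'side':(310,160,390,240,8),'top':(375,180,480,280,6)})
s=env.observe();print(s['time_s'],s['position'],s['ft_force'])
E
```

```text
33.2833 [0.3524 0.053  0.204 ] [-0.6818  0.0949  0.0101]
```

View pics/side_e1_c.png

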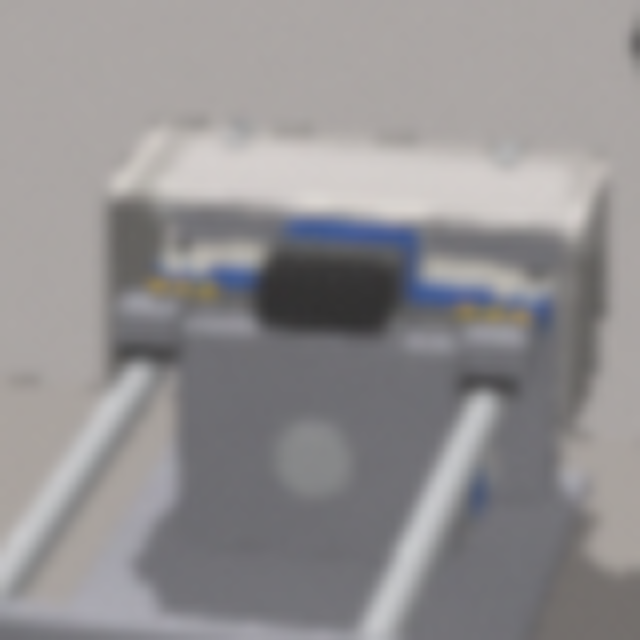

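View pics/top_e1_c.png

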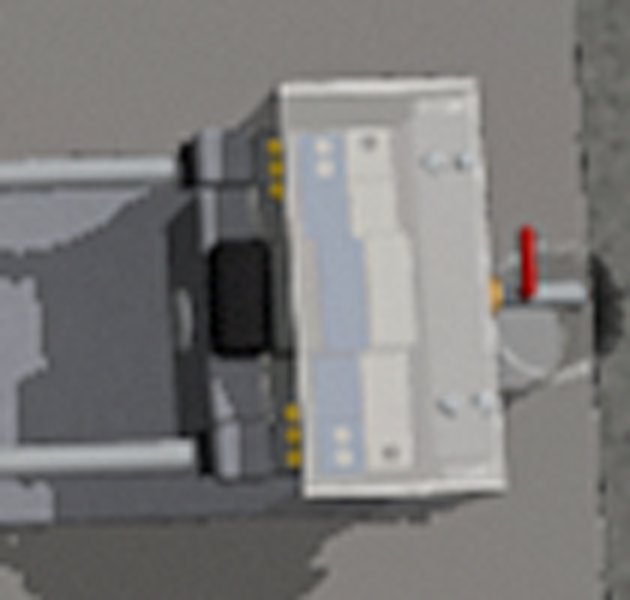

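```bash
python3 - <<'E'
from h import *
f=lambda p,z:bp('top',uv(p,(375,180),6),z)
for n,ps in [('w',[(369,143),(391,453)]),('b',[(323,158),(343,446)]),('g',[(276,168),(293,436)])]:
    a=[f(p,.1) for p in ps]; print(n,*a,'mid',(a[0]+a[1])/2)
print('tab',[f(p,.121) for p in((211,242),(268,240),(271,354),(213,352))])
print('guard',f((283,85),.134),f((305,497),.134), f((477,80),.134),f((503,490),.134))
print('bars', f((0,169),.088),f((180,164),.088),f((0,459),.088),f((195,453),.088))
E
```

```text
w [ 0.6186 -0.2965  0.1   ] [ 0.4985 -0.2994  0.1   ] mid [ 0.5585 -0.298   0.1   ]
b [ 0.6129 -0.2785  0.1   ] [ 0.5014 -0.2812  0.1   ] mid [ 0.5572 -0.2798  0.1   ]
g [ 0.6092 -0.2601  0.1   ] [ 0.5055 -0.2622  0.1   ] mid [ 0.5573 -0.2612  0.1   ]
tab [array([ 0.5771, -0.2297,  0.121 ]), array([ 0.5776, -0.2513,  0.121 ]), array([ 0.5342, -0.2506,  0.121 ]), array([ 0.5353, -0.2288,  0.121 ])]
guard [ 0.6342 -0.2567  0.134 ] [ 0.4791 -0.2582  0.134 ] [ 0.6354 -0.3301  0.134 ] [ 0.4807 -0.3319  0.134 ]
bars [ 0.6124 -0.1552  0.088 ] [ 0.6135 -0.2253  0.088 ] [ 0.4995 -0.1518  0.088 ] [ 0.5008 -0.2268  0.088 ]
```

The pips show 18 mm spacing with no gaps. Relative to the guard edge, white is at -115.5, blue at -97.3 and grey at -78.7 mm. The tab reads about 1–2 mm short of its place, so I'll push it firmly from behind with shut fingers to be sure.

Call:
servo_tool --rows '[0,0.0227,-0.0276,0,0,0,0,0,0.0227,-0.0276,0,0,0,0,0,0.0227,-0.0276,0,0,0,0,0,0.0227,-0.0276,0,0,0,0,0,0.0227,-0.0276,0,0,0,0,0,0.0227,-0.0276,0,0,0,0,0,0.0227,-0.0276,0,0,0,0,0,0.0227,-0.0276,0,0,0,0,0,0.0227,-0.0276,-0.02,0,0,0,0,0,0,-0.03,0,0,0]'

```text
time_s: 34.12
position: [0.5606, -0.2049, 0.1546]
tool_rot: [[0.017, 0.007, 1.0], [-1.0, -0.006, 0.017], [0.006, -1.0, 0.007]]
ft_force: [-0.7, -0.3, -1.5]
grip_width: 0.0003
```

Call:
servo_tool --rows '[0,0,0,-0.03,0,0,0,0,0,0,-0.016,0,0,0,0,0,0,0,0,0,0,0,0,0,0,0,0,0]'

```text
time_s: 34.45
position: [0.5568, -0.1989, 0.1077]
tool_rot: [[0.02, -0.001, 1.0], [-1.0, -0.0, 0.02], [0.0, -1.0, -0.001]]
ft_force: [-0.7, -0.1, 0.3]
grip_width: 0.0001
```

Call:
servo_tool --rows '[0,0,-0.006,0,0,0,0,0,0,-0.005,0,0,0,0,0,0,-0.003,0,0,0,0,0,0,-0.002,0,0,0,0,0,0,0,0,0,0,0]'

```text
time_s: 34.87
position: [0.5572, -0.2142, 0.1083]
tool_rot: [[0.02, 0.001, 1.0], [-1.0, -0.001, 0.02], [0.001, -1.0, 0.001]]
ft_force: [0.4, 0.7, -0.3]
grip_width: 0.0002
```

Call:
servo_tool --rows '[0,0,-0.0015,0,0,0,0,0,0,-0.0015,0,0,0,0,0,0,0,0,0,0,0]'

```text
time_s: 35.12
position: [0.5571, -0.2167, 0.1078]
tool_rot: [[0.021, 0.0, 1.0], [-1.0, -0.0, 0.021], [0.0, -1.0, 0.0]]
ft_force: [-1.2, -0.5, 0.5]
grip_width: -0.0001
```

Call:
servo_tool --rows '[0,0,-0.001,0,0,0,0,0,0,-0.001,0,0,0,0,0,0,0,0,0,0,0]'

```text
time_s: 35.37
position: [0.5571, -0.2186, 0.1077]
tool_rot: [[0.021, -0.0, 1.0], [-1.0, 0.0, 0.021], [-0.0, -1.0, -0.0]]
ft_force: [1.0, 0.6, 0.9]
grip_width: -0.0
```

Call:
servo_tool --rows '[0,0,-0.001,0,0,0,0,0,0,-0.001,0,0,0,0,0,0,0,0,0,0,0]'

```text
time_s: 35.62
position: [0.557, -0.2187, 0.1078]
tool_rot: [[0.021, -0.0, 1.0], [-1.0, 0.004, 0.021], [-0.004, -1.0, -0.0]]
ft_force: [0.8, 9.9, 3.0]
grip_width: -0.0002
```

Call:
servo_tool --rows '[0,0,-0.001,0,0,0,0,0,0,-0.001,0,0,0,0,0,0,0,0,0,0,0]'

```text
time_s: 35.87
position: [0.557, -0.2188, 0.1078]
tool_rot: [[0.022, -0.001, 1.0], [-1.0, 0.007, 0.022], [-0.007, -1.0, -0.001]]
ft_force: [1.3, 16.9, 6.0]
grip_width: -0.0002
```

Call:
servo_tool --rows '[0,0,-0.001,0,0,0,0,0,0,-0.001,0,0,0,0,0,0,0,0,0,0,0]'

```text
time_s: 36.12
position: [0.557, -0.2188, 0.1078]
tool_rot: [[0.023, -0.001, 1.0], [-1.0, 0.01, 0.023], [-0.011, -1.0, -0.001]]
ft_force: [1.9, 25.8, 9.3]
grip_width: 0.0003
```

It doesn't move at 26 N, well above the follower's 3 N friction, so the pack is closed. Backing off for a final look.

Call:
servo_tool --rows '[0,0,0.004,0,0,0,0,0,0,0.006,0,0,0,0,0,0,0.01,0.01,0,0,0,0,0,0.01,0.03,0,0,0,0,0,0.02,0.035,0,0,0,0,-0.02,0.03,0.02,0,0,0,0,-0.03,0.025,0,0,0,0,0,-0.03,0.025,0,0,0,0,0,-0.03,0.025,0,0,0,0,0,-0.03,0.025,0,0,0,0]'

```text
time_s: 36.95
position: [0.4154, -0.0433, 0.2034]
tool_rot: [[0.021, 0.001, 1.0], [-1.0, -0.001, 0.021], [0.001, -1.0, 0.001]]
ft_force: [0.2, -0.6, -0.0]
grip_width: -0.0
```

Call:
servo_tool --rows '[0,-0.03,0.025,0,0,0,0,0,-0.02,0.025,0,0,0,0,0,0,0.03,0,0,0,0,0,0,0.03,0,0,0,0,0,0,0,0,0,0,0,0,0,0,0,0,0,0]'

```text
time_s: 37.45
position: [0.3668, 0.0665, 0.2035]
tool_rot: [[0.024, 0.001, 1.0], [-1.0, -0.001, 0.024], [0.001, -1.0, 0.001]]
ft_force: [0.9, -0.1, -0.0]
grip_width: -0.0001
```

```bash
python3 - <<'E'
from h import *
snap('e2',{'side':(310,160,390,240,8),'top':(375,180,480,280,6)})
s=env.observe();print(s['time_s'],s['position'],s['ft_force'])
E
```

```text
37.55 [0.3672 0.0651 0.2032] [-0.1386 -0.5154 -0.3313]
```

View pics/top_e2_c.png

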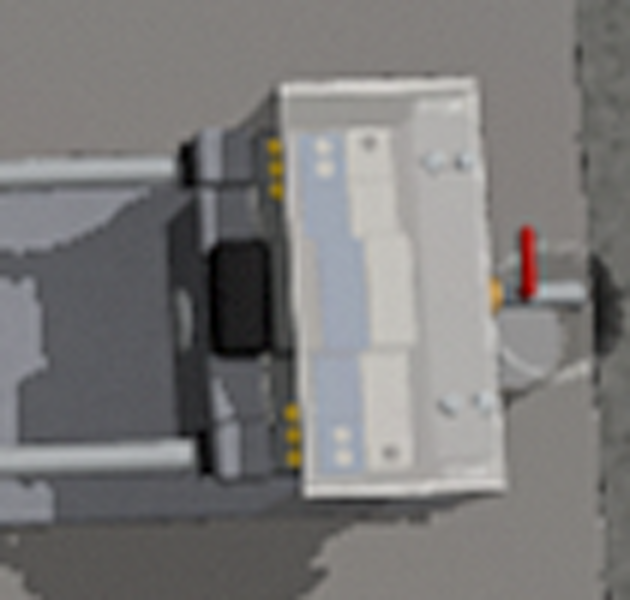

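View pics/top_e2.png

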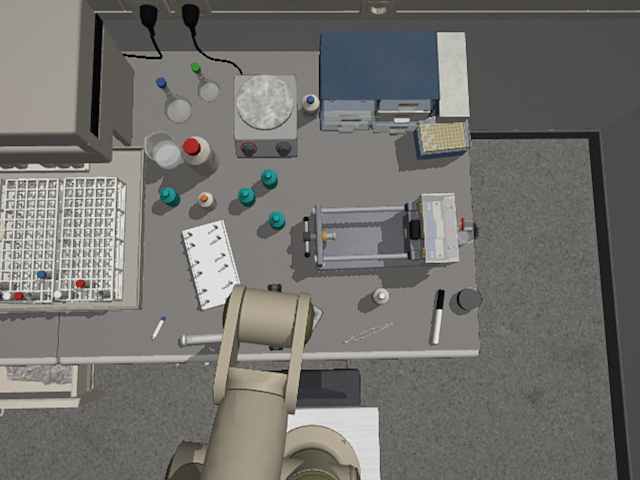

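View pics/side_e2.png

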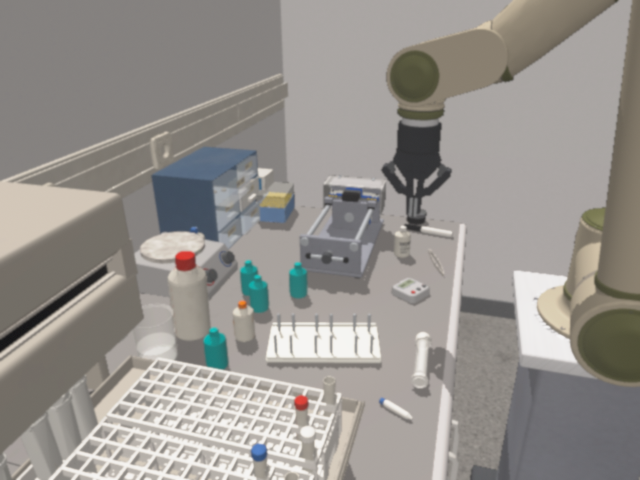

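The close top view is unchanged by the firm push: white at crop (380,300), blue at (335,300), grey at (285,300), tab at (240,297). The full pictures show the bottles, beaker and timer where they started and the arm clear. Handing in.

```bash
python3 -c "
from rig import env
print(env.close_job())"
```

```text
the job is handed in; nothing more can be done
None
```

The press is loaded and closed: white plate, blue frame and grey plate hang in that order from the head. I handed the job in at about 37.6 s of the 72 s; no verdict was reported.

**What I did:** I hung the white plate first and tried to slide it with shut fingers on its tab, but that tipped it. It swung back upright on the bars once I lifted off. From then on I moved the plates with the follower's full face, gripping its tab across x. White went in ahead on its own, then I drew the follower back, hung blue and grey, and closed the pack.

**Last checks:**
- **Plate places:** measured from the guard edge, the plates are at about -115.5, -97.3 and -78.7 mm (places -116, -98, -80), spaced 18 mm with no visible gaps.
- **Follower:** the camera puts its tab 1 to 2.5 mm short of its closed place, depending on the reference used. A final push from behind with shut fingers did not move it at 26 N, and the pictures before and after look the same. I take the pack as closed; the joint value itself could not be read directly.
- **Surroundings:** the beaker, bottles and timer look untouched by eye, and the arm is clear of everything.

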